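# Put the check weights back into their pots after a balance check

## Task

The balance check is done: put the four steel check weights away, the one still on the balance pan too. Stand each weight upright and fully down in the wooden pot made for its size (500 g, 50 g, and one 200 g weight in each of the two like pots). Set the weights down rather than drop them, and do not knock any over.

Things in the scene. Friction and masses are not known exactly. Their poses are not given: they have to be found in the camera images.
- weight_500: Polished steel knob weight of 500 g: a plain round body 38 mm across and 43 mm tall, then a narrow waist and a knob 34 mm across; 62 mm tall in all. Loose; upright at the start, on the bench. Origin at the centre of its underside, z up. Take it across the body from above with the fingertips some 20 mm above its underside, so that they stay over the rim of its pot.
- weight_200_a: Polished steel knob weight of 200 g: a plain round body 28 mm across and 32 mm tall, then a narrow waist and a knob 25 mm across; 46 mm tall in all. Loose; upright at the start, on the bench. Origin at the centre of its underside, z up. The two 200 g weights are alike. Take it across the body from above with the fingertips some 15 mm above its underside, so that they stay over the rim of its pot.
- weight_200_b: Polished steel knob weight of 200 g: a plain round body 28 mm across and 32 mm tall, then a narrow waist and a knob 25 mm across; 46 mm tall in all. Loose; upright at the start, on the pan of the balance. Origin at the centre of its underside, z up. The two 200 g weights are alike. Take it across the body from above with the fingertips some 15 mm above its underside, so that they stay over the rim of its pot.
- weight_50: Polished steel knob weight of 50 g: a plain round body 18 mm across and 20 mm tall, then a narrow waist and a knob 16 mm across; 30 mm tall in all. Loose; upright at the start, on the bench. Origin at the centre of its underside, z up. Take it across the body from above with the fingertips some 11 mm above its underside, so that they stay over the rim of its pot.
- pot_500: Round turned beech pot for the 500 g weight, 70 mm across and 20 mm tall, standing fast on the bench. One round well in its top, open upwards: 47 mm across, 8 mm deep, flat floor 12 mm above the bench, its mouth bevelled at 45 degrees over the top 5 mm (to 57 mm across), lacquered smooth, so that a weight set down a few millimetres off slides home. Origin at the centre of its underside, z up. 
- pot_200_a: Round turned beech pot for one 200 g weight, 60 mm across and 20 mm tall, standing fast on the bench. One round well in its top, open upwards: 37 mm across, 8 mm deep, flat floor 12 mm above the bench, its mouth bevelled at 45 degrees over the top 5 mm (to 47 mm across), lacquered smooth, so that a weight set down a few millimetres off slides home. Origin at the centre of its underside, z up. The two 200 g pots are alike; each takes one 200 g weight, either one.
- pot_200_b: Round turned beech pot for one 200 g weight, 60 mm across and 20 mm tall, standing fast on the bench. One round well in its top, open upwards: 37 mm across, 8 mm deep, flat floor 12 mm above the bench, its mouth bevelled at 45 degrees over the top 5 mm (to 47 mm across), lacquered smooth, so that a weight set down a few millimetres off slides home. Origin at the centre of its underside, z up. The two 200 g pots are alike; each takes one 200 g weight, either one.
- pot_50: Round turned beech pot for the 50 g weight, 50 mm across and 19 mm tall, standing fast on the bench. One round well in its top, open upwards: 27 mm across, 7 mm deep, flat floor 12 mm above the bench, its mouth bevelled at 45 degrees over the top 5 mm (to 37 mm across), lacquered smooth, so that a weight set down a few millimetres off slides home. Origin at the centre of its underside, z up. 
- balance: Compact white precision balance, 205 x 150 mm, about 53 mm high, fixed; display and keys on the -x side. Its round steel pan, 100 mm across, has its top 63 mm above the bench and its centre 33 mm along the balance's +x from the origin (centre of the underside). One 200 g weight stands on the pan at the start. Nothing is done to the balance itself.

How it is judged:
By the outcome, as a careful person would: the job done as asked, in the order asked, and still so for the second after the job is handed in, with the robot touching nothing.
It also fails if it takes over 109 s, if anything falls off the work surface, if the arm or the gripper's body presses on something with over 40 N, if the wrist force passes 120 N, or if a joint passes its speed limit or range.

## Robot

A 7-joint arm with a two-finger parallel gripper is mounted at the origin on a cart in front of the work surface, level with it; the furniture and walls round the work are solid. World frame = base frame: x ahead of the robot, y to its left, z up, the work surface at z = 0. Lengths are in m, angles in rad, forces in N, time in s.
With the tool pointing down it reaches from about 0.4 to 0.85 m from the base axis. Payload 10.4 kg.
Tool frame: the origin (TCP) lies on the mounting face of the last link; the fingertips stand 173 mm ahead of it and the grasp point (between the pads) lies 155 mm ahead of it; x points along the fingers, z is the direction in which the jaws open and shut, and the axes are right-handed (so a half turn about x gives the same grasp; the last joint's range is limited). The gripper opens to 85 mm and grips with 20 to 120 N. Pads are 22 mm wide; open, the fingers measure 114 mm over their backs; the gripper's body (76 mm by 85 mm) begins 54 mm behind the grasp point. The pads swing forward as they close: fully open they stand 13 mm farther back than shut.
Start: joints at [1.272, 0.332, -0.065, 1.46, 0.022, 1.35, -0.088], TCP at [0.17, -0.601, 0.405] pointing down, gripper open.
Joint ranges: [-2.6, 2.6], [-0.5, 2.12], [-1.47, 1.34], [0.16, 2.42], [-1.27, 4.41], [0.06, 2.06], [-2.6, 2.6]. Speed limits (rad/s): [2.22, 2.22, 2.79, 2.79, 3.14, 3.14, 3.14].

## Interface

Orientations are given as a 3x3 rotation matrix whose columns are the frame's x, y, z axes.
In Python, from station import arm gives the robot as it stands.
- The arm moves only by the tool jog_arm, never from a script. Its arguments are lists of equal length, an entry for each row: "hand": the closure in counts, from 0 (fully open) to 255 (shut); "offset": the shift along the tool's x, y, z in mm, a list of three; "rot": the turn, a rotation vector about the tool's x, y, z in degrees, a list of three. In form: {"hand": [hand, ...], "offset": [[dx, dy, dz], ...], "rot": [[rx, ry, rz], ...]}. A call has 1 to 8 rows; each row is the pose to reach, as a shift and turn from the pose commanded when the call began, along the tool's axes at that moment; what a row does not reach only later rows make up. A row lasts 1/10 s, in which the tool goes at most 50 mm and 8.59 degrees, less where a joint would pass 70% of its speed; a pose out of reach is approached as far as the arm can. A call with a gripper value outside its range is refused whole. The fingers move at their own pace and stop on an object; "force" is the grip in N (left out, the last holds). Time passes only in rows, so rows that repeat a pose let the fingers close. It gives the time, the measured TCP pose, the force and the opening at its end, in the units of the state.
- arm.observe(): the state, without advancing time (a new reading comes with each control period).
- arm.get_image(name): name is "side" or "top"; returns a dict with "frame" (384x512x3 uint8, red, green, blue), "mtx" (3x3 intrinsics, pixels), "rvec" (rotation vector, rad) and "tvec" (3), from world to camera coordinates, as OpenCV has them. Camera axes: x right, y down, z forward; pixel columns grow to the right and rows downward; lengths in m; the calibration is good to about 2 mm. A picture is of the moment at which its call begins. There is no depth.
- arm.finish_job(): hands the job in, once; it reports no verdict.
The state is a dict: "time_s": time; "q": joint angles; "dq": joint speeds; "tau": joint torques, N m; "position": TCP position; "ee_rot": TCP orientation; "force": force on the tool from outside, world axes, zero at the start; "torque": the same for the moment, N m; "opening": opening from 0.0 (shut) to 1.0 (fully open).
Only numpy, scipy, OpenCV 4.12 (cv2) and the standard library are available. Lean on these libraries where they do the work, as an engineer would, in place of code of your own. Each camera call takes 0.05 s, during which the arm holds its last target.

## Working session

There is one attempt and no reset: what is moved stays moved. The work goes in short steps, Python scripts to look and compute and a tool call to move; the robot and the scene stay as the last step left them, time stands still between calls to the robot, and variables do not carry over. Pictures are saved under pics/ and viewed, and the job is handed in when it is done.

Besides the shell and the picture viewer there is one more tool, called after ">>>" in YAML: its name, and indented under it one key for each argument. jog_arm: Moves the arm, as the interface text tells. Its arguments: {"type":"object","properties":{"hand":{"type":"array"},"offset":{"type":"array"},"rot":{"type":"array"},"force":{"type":"number"}},"required":["hand","offset","rot"]}

```bash
mkdir -p pics; ls; python3 - <<'E'
from station import arm
import cv2
s=arm.observe()
print(s)
for n in("side","top"):
    d=arm.get_image(n); cv2.imwrite(f"pics/{n}0.png",cv2.cvtColor(d["frame"],cv2.COLOR_RGB2BGR)); print(n,d["mtx"],d["rvec"],d["tvec"])
E
```

```text
pics
{'time_s': 0.0, 'q': array([ 1.27242429,  0.33285828, -0.06469725,  1.46094637,  0.0215988 ,
        1.3499041 , -0.08849336]), 'dq': array([-0.00222592,  0.00064167, -0.00190829, -0.00085432,  0.00218579,
       -0.00056015,  0.0011346 ]), 'tau': array([-7.93473737e-04, -6.25442076e+01,  4.85861942e-02, -3.91599941e+01,
        1.62525015e-02,  9.96464136e-03,  4.07384300e-05]), 'position': array([ 0.17014928, -0.60125515,  0.40392183]), 'ee_rot': array([[-4.50405667e-04,  9.62208482e-01,  2.72313487e-01],
       [ 1.34737063e-03,  2.72313851e-01, -9.62207540e-01],
       [-9.99998991e-01, -6.64765355e-05, -1.41910315e-03]]), 'force': array([-0.08506405,  1.03358256,  0.88569762]), 'torque': array([-0.06317737,  0.00387262, -0.00363516]), 'opening': 0.9977242344827393}
side [[404.32123498   0.         255.8684297 ]
 [  0.         404.32123498 190.20180214]
 [  0.           0.           1.        ]] [ 2.0726626  -0.262628    0.12182532] [-0.53091874  0.14234552  0.93360761]
top [[372.56466964   0.         258.38051391]
 [  0.         372.56466964 189.04592407]
 [  0.           0.           1.        ]] [ 2.18144953 -2.12121437  0.21123185] [-0.01096733  0.58863615  0.84179713]
```

View pics/side0.png

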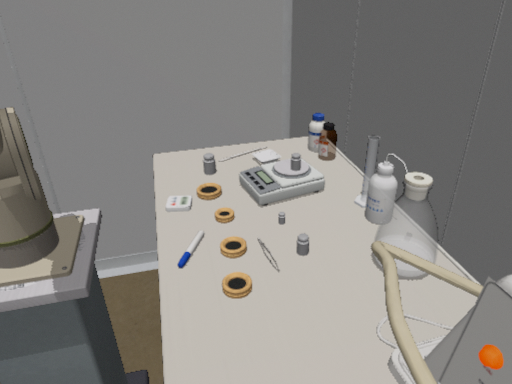

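View pics/top0.png

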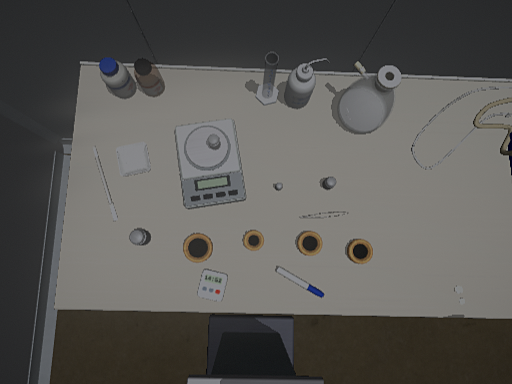

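The side view shows the four pots at about (209,191), (224,215), (233,247) and (237,285). The weights are at (209,164), (296,162) on the pan, (282,218) and (303,245). I'll measure them more precisely.

```bash
cat > h.py <<'E'
import numpy as np, cv2
from station import arm
def grab(n):
    d=arm.get_image(n); d["R"]=cv2.Rodrigues(np.array(d["rvec"],float))[0]; d["tvec"]=np.array(d["tvec"],float).ravel(); return d
def ray(d,p):
    K=d["mtx"]; v=np.linalg.inv(K)@np.array([p[0],p[1],1.]); return -d["R"].T@d["tvec"], d["R"].T@v
def plane(d,p,z):
    c,v=ray(d,p); return c+v*(z-c[2])/v[2]
def tri(d1,p1,d2,p2):
    P=[d["mtx"]@np.c_[d["R"],d["tvec"]] for d in(d1,d2)]
    X=cv2.triangulatePoints(P[0],P[1],np.array(p1,float).reshape(2,1),np.array(p2,float).reshape(2,1)).ravel(); return X[:3]/X[3]
def proj(d,X): return cv2.projectPoints(np.array(X,float).reshape(-1,3),np.array(d["rvec"],float),d["tvec"],d["mtx"],None)[0].reshape(-1,2)
E
python3 - <<'E'
from h import *
np.set_printoptions(precision=4,suppress=True)
D={}
for n in("side","top"):
    d=D[n]=grab(n); f=d["frame"]; print(n,"cam",-d["R"].T@d["tvec"])
    hsv=cv2.cvtColor(f,cv2.COLOR_RGB2HSV)
    m=cv2.inRange(hsv,(8,120,80),(25,255,255))
    m=cv2.morphologyEx(m,cv2.MORPH_CLOSE,np.ones((3,3)))
    for c in cv2.findContours(m,cv2.RETR_EXTERNAL,cv2.CHAIN_APPROX_NONE)[0]:
        if cv2.contourArea(c)<60: continue
        # outer contour points -> if top: plane z=.02 
        pts=np.array([plane(d,p,0.02)[:2] for p in c[:,0]])
        (x,y),r=cv2.minEnclosingCircle(pts.astype(np.float32))
        print(n,cv2.contourArea(c),c[:,0].mean(0),"ctr",x,y,"r",r, "bbox",pts.min(0),pts.max(0))
def crop(n,x,y,w,h,s,o):
    f=D[n]["frame"][y:y+h,x:x+w]; cv2.imwrite(o,cv2.cvtColor(cv2.resize(f,None,fx=s,fy=s,interpolation=cv2.INTER_CUBIC),cv2.COLOR_RGB2BGR))
crop("top",120,120,260,150,3,"pics/tc.png"); crop("side",160,145,160,150,4,"pics/sc.png")
E
```

```text
side cam [ 0.3528 -0.8493  0.5726]
side 412.0 [491.2879 356.697 ] ctr 0.8033362030982971 -0.5177708864212036 r 0.024246003478765488 bbox [ 0.7823 -0.5409] [ 0.8242 -0.4993]
side 106.5 [236.3973 291.7123] ctr 0.4438924789428711 -0.2637902796268463 r 0.027344388887286186 bbox [ 0.418  -0.2888] [ 0.4711 -0.2519]
side 79.0 [236.2683 249.8049] ctr 0.46516671776771545 -0.14053332805633545 r 0.03114865906536579 bbox [ 0.4342 -0.1683] [ 0.4915 -0.1211]
side 219.0 [208.7857 191.7321] ctr 0.4428713023662567 0.1284032016992569 r 0.0379042774438858 bbox [0.413  0.0909] [0.4774 0.1641]
top cam [0.4442 0.0329 0.9257]
top 410.5 [359.9552 250.8955] ctr 0.44910216331481934 -0.24571648240089417 r 0.029357977211475372 bbox [ 0.4225 -0.2748] [ 0.4755 -0.2184]
top 413.0 [309.4697 243.0152] ctr 0.46513399481773376 -0.12185212969779968 r 0.029373792931437492 bbox [ 0.4384 -0.1504] [ 0.4916 -0.0944]
```

View pics/tc.png

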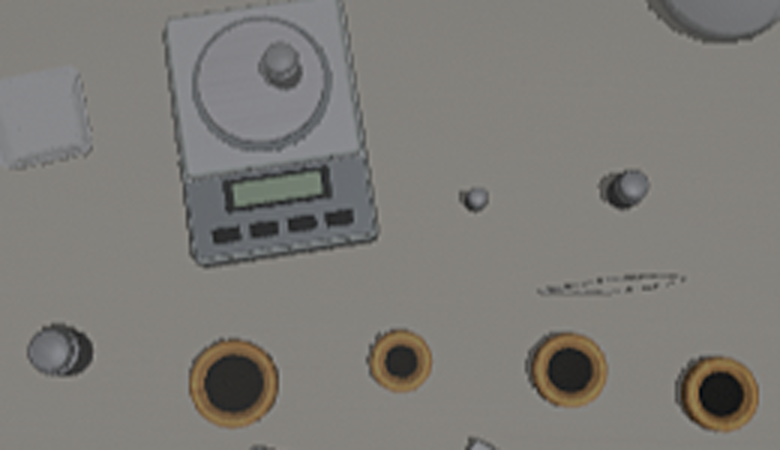

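View pics/sc.png

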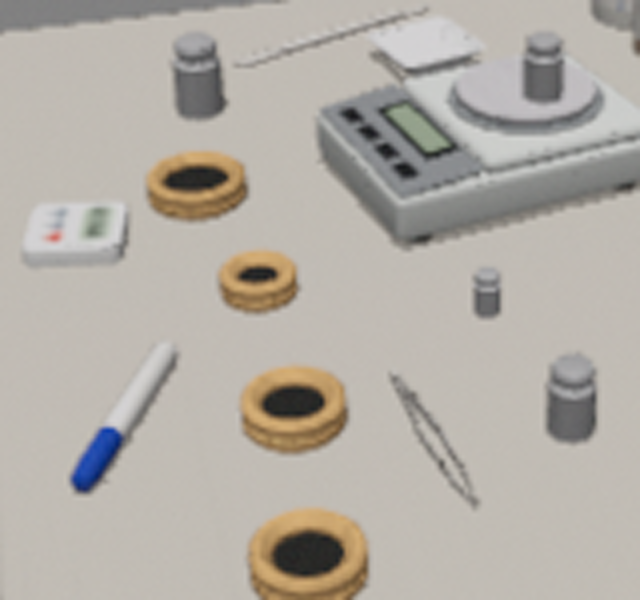

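```bash
python3 - <<'E'
from h import *
np.set_printoptions(precision=4,suppress=True,linewidth=250)
D={n:grab(n) for n in("side","top")}
for n,seeds in(("side",[(209,190),(224,213.5),(233.5,246),(237,283)]),("top",[(198,247.5),(253.7,240.3),(310,243.5),(360.5,251.5)])):
    d=D[n]; g=cv2.cvtColor(d["frame"],cv2.COLOR_RGB2GRAY)
    for s in seeds:
        x0,y0=int(s[0]),int(s[1]); m=np.zeros_like(g); w=g[y0-12:y0+13,x0-14:x0+15]
        t=(int(w.min())+(150 if n=="side" else 95))//2
        m[y0-12:y0+13,x0-14:x0+15]=(w<t)*255
        k,l,st,ce=cv2.connectedComponentsWithStats(m,connectivity=4)
        i=l[y0,x0]; print(n,"hole",st[i],ce[i],plane(D[n],ce[i],0.013)); 
g=cv2.cvtColor(D["side"]["frame"],cv2.COLOR_RGB2GRAY)
for (x,y) in((209,164),(282,218),(303,245),(296,162)):
    print("side",x,y); print(g[y-12:y+14,x-10:x+12])
g=cv2.cvtColor(D["top"]["frame"],cv2.COLOR_RGB2GRAY)
for (x,y) in((139,237),(278,186),(329,183),(214,142)):
    print("top",x,y); print(g[y-10:y+11,x-12:x+13])
E
```

```text
side hole [201 186  16   7  75] [208.4    189.2533] [0.4461 0.154  0.013 ]
side hole [220 212   9   4  28] [224.1071 213.1786] [0.4678 0.0184 0.013 ]
side hole [225 241  16   8  98] [232.6633 244.949 ] [ 0.4639 -0.1183  0.013 ]
side hole [228 278  18  11 159] [236.4403 283.0755] [ 0.4477 -0.2431  0.013 ]
top hole [188 238  20  20 299] [197.5084 247.4582] [0.4475 0.1474 0.013 ]
top hole [248 235  11  11  92] [253.3261 240.0543] [0.4686 0.0135 0.013 ]
top hole [302 236  16  15 178] [309.5674 242.9607] [ 0.4652 -0.1237  0.013 ]
top hole [353 244  15  15 177] [359.9492 250.9831] [ 0.449  -0.2474  0.013 ]
side 209 164
[[188 188 187 189 188 187 187 185 183 182 181 183 184 187 187 187 188 187 187 189 188 188]
 [187 187 187 188 188 185 182 172 170 167 166 168 172 179 186 188 188 187 188 187 188 188]
 [188 188 188 187 184 175 167 164 165 165 165 164 162 165 175 185 188 187 188 188 188 188]
 [188 188 188 187 172 164 169 169 169 170 168 166 164 158 148 175 188 187 187 188 189 187]
 [188 188 188 187 159 154 166 167 168 170 167 158 158 141 117 169 187 187 188 188 188 188]
 [189 188 187 187 160 13
[... 17031 characters left out ...]
 136  95  89  68  76  81  93  94  80  71  73  70  73 121 137 133 134 133 134 135]
 [134 133 134 135 135 136 115  96  69  67  69  71  73  73  73  72  72  98 128 136 135 134 135 136 136]
 [133 133 134 134 133 135 136 117 112  91  71  69  69  70  70  70  88 132 140 136 135 134 134 135 136]
 [133 133 133 135 133 135 136 139 139 128 109  93  94  82  95 109 120 140 135 134 134 135 135 135 137]
 [135 136 136 134 135 135 135 135 136 137 139 127 128 120 130 141 137 135 135 135 135 134 135 137 136]
 [134 134 134 133 133 134 134 134 134 135 135 137 137 138 138 136 136 135 136 134 135 134 134 136 136]
 [133 133 134 133 134 134 134 134 134 135 136 135 135 136 134 134 135 134 135 135 134 134 134 138 132]]
```

```bash
python3 - <<'E'
from h import *
np.set_printoptions(precision=4,suppress=True,linewidth=250)
D={n:grab(n) for n in("side","top")}
for nm,pt,zk,ps,r,z0 in(("500",(136,237),.055,(209.3,174.4),.019,0),("50",(279.3,185.8),.027,(281.6,224.1),.009,0),("200a",(331.3,181.3),.041,(302.5,255.4),.014,0),("200b",(213.3,139),.104,(295.3,170.5),.014,.063)):
    X=plane(D["top"],pt,zk); c,v=ray(D["side"],ps); B=plane(D["side"],ps,z0); u=v[:2]/np.linalg.norm(v[:2]); B[:2]+=r*u
    print(nm,"top",X[:2],"side",B[:2])
for nm,p in(("500",(197.5,247.5)),("50",(253.3,240.05)),("200A",(309.57,242.96)),("200B",(359.95,250.98))): print(nm,plane(D["top"],p,.015)[:2])
# side check of pots: outer bottom?
g=D["top"]["frame"]
from scipy.spatial.transform import Rotation as R
s=arm.observe(); print(s["time_s"],s["position"],s["ee_rot"])
E
```

```text
500 top [0.4674 0.2837] side [0.4657 0.2891]
50 top [ 0.6018 -0.0463] side [ 0.6031 -0.0414]
200a top [ 0.6145 -0.1717] side [ 0.6146 -0.167 ]
200b top [0.6917 0.1128] side [0.6908 0.1167]
500 [0.4474 0.1472]
50 [0.4686 0.0136]
200A [ 0.4651 -0.1234]
200B [ 0.449  -0.2468]
0.4 [ 0.1702 -0.6014  0.4046] [[-0.      0.9622  0.2723]
 [ 0.0001  0.2723 -0.9622]
 [-1.      0.     -0.0001]]
```

>>> jog_arm:
  hand: [0, 0, 0, 0, 0, 0, 0, 60]
  offset:
    - [0, 40, -22]
    - [0, 80, -44]
    - [0, 120, -66]
    - [0, 160, -88]
    - [0, 200, -110]
    - [0, 240, -132]
    - [0, 280, -154]
    - [0, 320, -174]
  rot:
    - [-8, 0, 0]
    - [-16, 0, 0]
    - [-24, 0, 0]
    - [-32, 0, 0]
    - [-40, 0, 0]
    - [-48, 0, 0]
    - [-56, 0, 0]
    - [-64, 0, 0]

```text
time_s: 1.2
position: [0.4317, -0.3452, 0.4051]
ee_rot: [[0.0, 0.171, 0.985], [-0.001, 0.985, -0.171], [-1.0, -0.001, 0.0]]
force: [1.1, 0.0, -0.6]
opening: 0.855
```

```bash
cat > st.py <<'E'
from h import *
import sys
np.set_printoptions(precision=4,suppress=True,linewidth=200)
from scipy.spatial.transform import Rotation as Ro
def st(T=None):
    s=arm.observe(); R=np.array(s["ee_rot"]); p=np.array(s["position"])
    print("t",s["time_s"],"p",p,"op",s["opening"],"F",s["force"],"q",s["q"])
    print("yaw rot about tool x to canonical (deg)",Ro.from_matrix(R.T@np.array([[0,0,1],[0,1,0],[-1,0,0.]])).as_rotvec(degrees=True))
    if T is not None: print("offset mm",R.T@(np.array(T)-p)*1000)
if __name__=="__main__": st([float(a) for a in sys.argv[1:4]] if len(sys.argv)>3 else None)
E
python3 st.py 0.6145 -0.1695 0.34
```

```text
t 1.2 p [ 0.4317 -0.3452  0.4051] op 0.854940979916505 F [ 1.1321  0.0185 -0.5532] q [ 0.9566  0.201  -0.4159  1.6371  0.0837  1.3205  0.3552]
yaw rot about tool x to canonical (deg) [-9.867   0.0231  0.0347]
offset mm [ 65.0143 204.4409 149.9157]
```

>>> jog_arm:
  hand: [90, 90, 90, 90, 90, 90, 90, 90]
  offset:
    - [10, 30, 22]
    - [20, 62, 45]
    - [30, 94, 69]
    - [40, 126, 92]
    - [50, 158, 116]
    - [60, 190, 139]
    - [65, 204, 150]
    - [65, 204, 150]
  rot:
    - [-5, 0, 0]
    - [-9.9, 0, 0]
    - [-9.9, 0, 0]
    - [-9.9, 0, 0]
    - [-9.9, 0, 0]
    - [-9.9, 0, 0]
    - [-9.9, 0, 0]
    - [-9.9, 0, 0]

```text
time_s: 2.0
position: [0.6157, -0.1698, 0.3386]
ee_rot: [[-0.001, 0.001, 1.0], [0.002, 1.0, -0.001], [-1.0, 0.002, -0.001]]
force: [-0.9, -0.2, 0.5]
opening: 0.647
```

```bash
cat > look.py <<'E'
from st import *
# look.py tag  sx sy sw sh  tx ty tw th  : crops, side and top
tag=sys.argv[1]; a=[int(v) for v in sys.argv[2:]]
for i,n in enumerate(("side","top")):
    d=grab(n); x,y,w,h=a[4*i:4*i+4]; f=d["frame"][y:y+h,x:x+w]
    k=5 if max(w,h)<=120 else 3
    f=cv2.resize(f,None,fx=k,fy=k,interpolation=cv2.INTER_CUBIC)
    cv2.imwrite(f"pics/{tag}_{n}.png",cv2.cvtColor(f,cv2.COLOR_RGB2BGR))
E
python3 st.py 0.6145 -0.1695 0.34; python3 look.py a 210 120 170 150 260 90 170 150
```

```text
t 2.0 p [ 0.6157 -0.1698  0.3386] op 0.6466570303861863 F [-0.8817 -0.2071  0.5463] q [ 0.5946  0.456  -0.5291  1.4839  0.2332  1.2662  0.0389]
yaw rot about tool x to canonical (deg) [-0.0543 -0.0501 -0.1132]
offset mm [-1.4043  0.3258 -1.1842]
```

View pics/a_side.png

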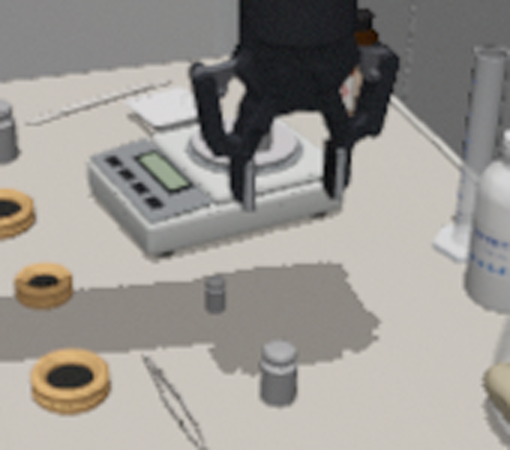

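View pics/a_top.png

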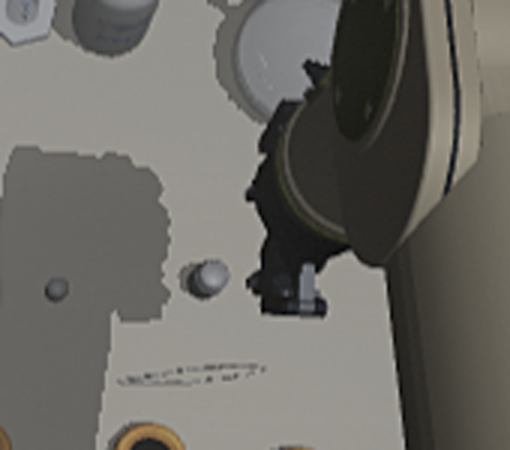

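```bash
python3 - <<'E'
from st import *
d=grab("side"); t=grab("top")
for z in(.155,.165,.175): print(z,proj(d,[[.6157,-.1698,.3386-z],[.6157-.0275,-.1698,.3386-z],[.6157+.0275,-.1698,.3386-z]]).round(1).tolist())
print(proj(t,[[.6157,-.1698,.3386-.17]]))
E
```

```text
0.155 [[306.8, 180.2], [293.9, 182.0], [319.6, 178.4]]
0.165 [[306.6, 184.5], [293.8, 186.3], [319.3, 182.8]]
0.175 [[306.4, 188.8], [293.6, 190.6], [319.0, 187.0]]
[[344.3144 169.6041]]
```

>>> jog_arm:
  hand: [90, 90, 90, 90, 90]
  offset:
    - [30, 0, 0]
    - [60, 0, 0]
    - [85, 0, 0]
    - [100, 0, 0]
    - [100, 0, 0]
  rot:
    - [0, 0, 0]
    - [0, 0, 0]
    - [0, 0, 0]
    - [0, 0, 0]
    - [0, 0, 0]

```text
time_s: 2.7
position: [0.6134, -0.1737, 0.2381]
ee_rot: [[-0.003, 0.007, 1.0], [0.0, 1.0, -0.007], [-1.0, 0.0, -0.003]]
force: [-0.9, 1.2, -1.1]
opening: 0.653
```

```bash
python3 st.py 0.6145 -0.1695 0.187; python3 look.py b 250 180 100 100 280 140 100 100
```

```text
t 2.7 p [ 0.6134 -0.1737  0.2381] op 0.6529699220025905 F [-0.8723  1.1763 -1.0969] q [ 0.583   0.5482 -0.5018  1.5791  0.2867  1.0913  0.0025]
yaw rot about tool x to canonical (deg) [-0.3819 -0.1673 -0.0116]
offset mm [51.1186  4.1511  1.1814]
```

View pics/b_side.png

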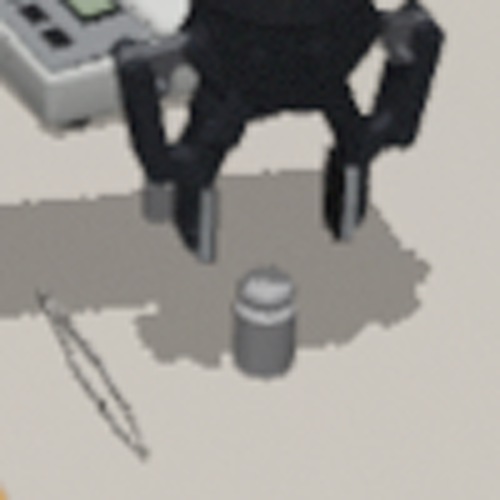

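View pics/b_top.png

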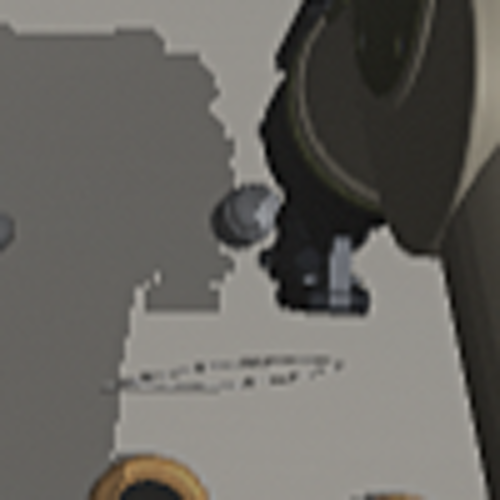

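```bash
python3 st.py 0.6145 -0.1695 0.187;python3 st.py 0.6145 -0.1695 0.187; python3 - <<'E'
from st import *
d=grab("side"); t=grab("top"); p=arm.observe()["position"]
for L in(.165,.17): print(L,proj(d,[[p[0]+s,p[1]+w,p[2]-L] for s in(-.0275,.0275) for w in(-.011,.011)]).round(1).tolist())
print(proj(t,[[p[0]-.0275,p[1]+w,p[2]-.155] for w in(-.011,.011)]))
E
```

```text
t 2.8 p [ 0.6147 -0.1732  0.2409] op 0.6463828261513479 F [ 0.7453 -0.1004 -0.1625] q [ 0.5826  0.5459 -0.503   1.5761  0.2862  1.0923  0.0026]
yaw rot about tool x to canonical (deg) [-0.3453  0.0656  0.0307]
offset mm [53.8952  3.7219 -0.2474]
t 2.8 p [ 0.6147 -0.1732  0.2409] op 0.6463828261513479 F [ 0.7453 -0.1004 -0.1625] q [ 0.5826  0.5459 -0.503   1.5761  0.2862  1.0923  0.0026]
yaw rot about tool x to canonical (deg) [-0.3453  0.0656  0.0307]
offset mm [53.8952  3.7219 -0.2474]
0.165 [[294.5, 229.7], [291.2, 224.0], [318.9, 225.7], [315.2, 220.1]]
0.17 [[294.4, 231.6], [291.2, 225.9], [318.8, 227.6], [315.1, 222.0]]
[[341.1707 189.3728]
 [331.6795 189.0814]]
```

>>> jog_arm:
  hand: [90, 90, 90]
  offset:
    - [5, 5, 0]
    - [5, 5, 0]
    - [5, 5, 0]
  rot:
    - [-0.3, 0, 0]
    - [-0.3, 0, 0]
    - [-0.3, 0, 0]

```text
time_s: 3.2
position: [0.6146, -0.1672, 0.2349]
ee_rot: [[0.0, -0.001, 1.0], [-0.0, 1.0, 0.001], [-1.0, -0.0, 0.0]]
force: [-0.2, 0.1, 0.2]
opening: 0.65
```

```bash
python3 st.py 0.6145 -0.168 0.187
```

```text
t 3.2 p [ 0.6146 -0.1672  0.2349] op 0.6499687137423606 F [-0.2043  0.1001  0.154 ] q [ 0.5753  0.5502 -0.5042  1.5844  0.2902  1.082  -0.003 ]
yaw rot about tool x to canonical (deg) [0.0396 0.0096 0.0035]
offset mm [47.9097 -0.7831 -0.0824]
```

>>> jog_arm:
  hand: [90, 90, 90, 90, 90, 90]
  offset:
    - [12, 0, 0]
    - [26, 0, 0]
    - [38, 0, 0]
    - [46, 0, 0]
    - [47, 0, 0]
    - [47, 0, 0]
  rot:
    - [0, 0, 0]
    - [0, 0, 0]
    - [0, 0, 0]
    - [0, 0, 0]
    - [0, 0, 0]
    - [0, 0, 0]
  force: 30

```text
time_s: 3.8
position: [0.6145, -0.1675, 0.1874]
ee_rot: [[-0.0, -0.0, 1.0], [0.0, 1.0, 0.0], [-1.0, 0.0, -0.0]]
force: [0.4, 0.2, 0.0]
opening: 0.646
```

```bash
python3 st.py 0.6145 -0.168 0.187; python3 look.py c 250 180 100 100 280 140 100 100
```

```text
t 3.8 p [ 0.6145 -0.1675  0.1874] op 0.6462007059026806 F [0.3525 0.1616 0.0013] q [ 0.5621  0.607  -0.4859  1.6114  0.3211  1.004  -0.0238]
yaw rot about tool x to canonical (deg) [ 0.012  -0.0216 -0.0101]
offset mm [ 0.414  -0.4612 -0.0331]
```

View pics/c_side.png

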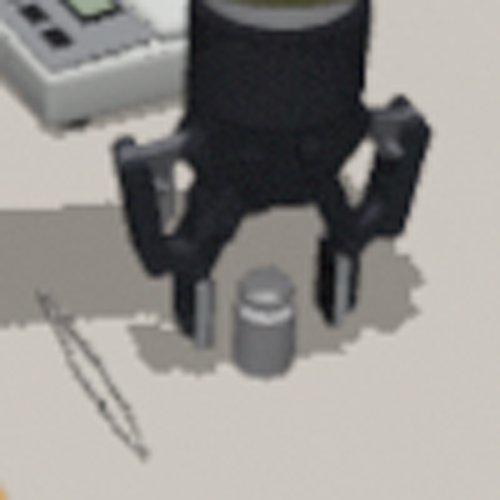

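>>> jog_arm:
  hand: [110, 130, 140, 140]
  offset:
    - [0, 0, -1]
    - [0, 0, -2]
    - [0, 0, -2]
    - [0, 0, -2]
  rot:
    - [0, 0, 0]
    - [0, 0, 0]
    - [0, 0, 0]
    - [0, 0, 0]

```text
time_s: 4.3
position: [0.6125, -0.1677, 0.1879]
ee_rot: [[0.0, -0.0, 1.0], [-0.0, 1.0, 0.0], [-1.0, -0.0, 0.0]]
force: [-0.4, 0.3, -0.5]
opening: 0.451
```

```bash
python3 look.py d 250 180 100 100 280 140 100 100
```

```text
(no output)
```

View pics/d_side.png

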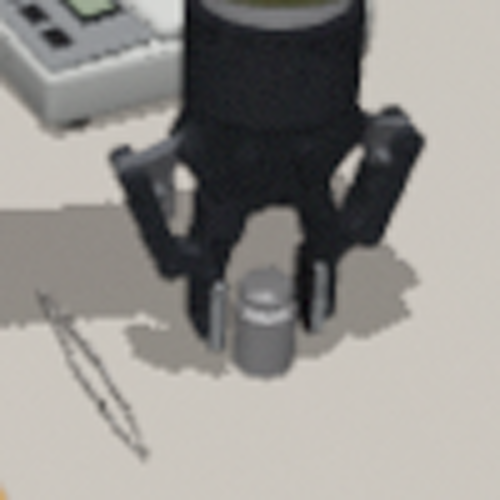

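>>> jog_arm:
  hand: [150, 160, 170, 180, 200, 255, 255, 255]
  offset:
    - [0, 0, -1]
    - [0, 0, -2]
    - [0, 0, -2]
    - [0, 0, -2]
    - [0, 0, -2]
    - [0, 0, -2]
    - [0, 0, -2]
    - [0, 0, -2]
  rot:
    - [0, 0, 0]
    - [0, 0, 0]
    - [0, 0, 0]
    - [0, 0, 0]
    - [0, 0, 0]
    - [0, 0, 0]
    - [0, 0, 0]
    - [0, 0, 0]
  force: 40

```text
time_s: 5.2
position: [0.6108, -0.1676, 0.1882]
ee_rot: [[0.001, -0.0, 1.0], [-0.0, 1.0, 0.0], [-1.0, -0.0, 0.001]]
force: [-0.4, -1.0, 5.6]
opening: 0.302
```

>>> jog_arm:
  hand: [255, 255, 255, 255, 255]
  offset:
    - [0, 0, 0]
    - [-5, 0, 0]
    - [-20, 0, 0]
    - [-40, 0, 0]
    - [-60, 0, 0]
  rot:
    - [0, 0, 0]
    - [0, 0, 0]
    - [0, 0, 0]
    - [0, 0, 0]
    - [0, 0, 0]

```text
time_s: 5.7
position: [0.6103, -0.1676, 0.2489]
ee_rot: [[-0.001, -0.0, 1.0], [0.0, 1.0, 0.0], [-1.0, 0.0, -0.001]]
force: [-0.2, -0.2, -1.4]
opening: 0.306
```

```bash
python3 look.py e 250 160 100 100 280 140 100 100; python3 st.py 0.4485 -0.244 0.28
```

```text
t 5.8 p [ 0.6114 -0.1677  0.2513] op 0.3080325564855722 F [ 0.0147  0.1058 -2.2533] q [ 0.5843  0.5252 -0.5112  1.5833  0.2796  1.1017  0.0044]
yaw rot about tool x to canonical (deg) [-0.0043  0.2594  0.0824]
offset mm [ -29.3319  -76.3438 -162.7721]
```

View pics/e_side.png

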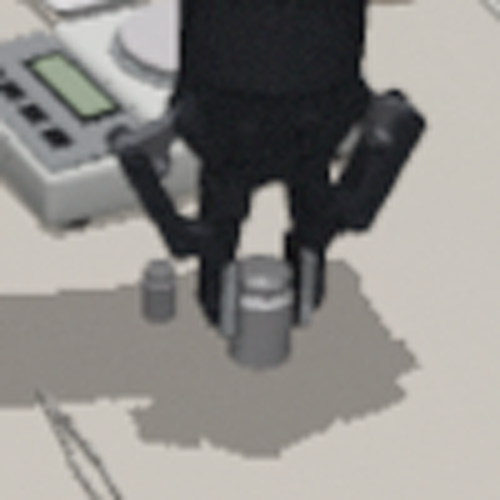

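```bash
python3 - <<'E'
from st import *
d=grab("side")
g=cv2.cvtColor(d["frame"],cv2.COLOR_RGB2HSV)
for nm,xc,ya,yb,r in(("500",209,178,200,.035),("50",224,203,222,.025),("200A",233,232,260,.03),("200B",237,268,300,.03)):
    print(nm,"S col",g[ya:yb,xc,1].tolist()); print("   V",g[ya:yb,xc,2].tolist())
    far=None
    S=g[ya:yb,xc,1].astype(float); S=g[ya:yb,xc,1].astype(float); i=np.argmax(S>90); e=ya+i-1+(90-S[i-1])/(S[i]-S[i-1])
    # horizontal extents
    row=[]
    for y in range(ya,yb):
        m=np.where(g[y,xc-30:xc+30,1]>90)[0]
        if len(m): row.append((xc-30+m[0],xc-30+m[-1]))
    L=min(a for a,b in row); Rr=max(b for a,b in row)
    xm=(L+Rr)/2
    X=plane(d,(xm,e),.02); c,v=ray(d,(xm,e)); u=v[:2]/np.linalg.norm(v[:2])
    print(nm,"far row",e,"LR",L,Rr,"centre",X[:2]-r*u)
B=plane(d,(302,233.2),.0633); c,v=ray(d,(302,233.2)); u=v[:2]/np.linalg.norm(v[:2]); print("held",B[:2]+.014*u)
E
```

```text
500 S col [16, 16, 15, 15, 38, 107, 108, 114, 120, 18, 17, 23, 11, 17, 97, 111, 112, 119, 127, 124, 123, 88]
   V [202, 202, 201, 202, 206, 216, 218, 203, 121, 43, 45, 45, 46, 45, 92, 172, 205, 171, 149, 161, 159, 148]
500 far row 182.7536231884058 LR 197 220 centre [0.4471 0.1446]
50 S col [15, 15, 16, 23, 55, 107, 110, 111, 119, 11, 11, 12, 92, 113, 123, 125, 125, 123, 124]
   V [201, 201, 201, 203, 209, 217, 218, 209, 141, 45, 48, 43, 78, 135, 154, 141, 129, 137, 142]
50 far row 207.67307692307693 LR 215 233 centre [0.4672 0.0088]
200A S col [20, 18, 20, 30, 79, 117, 111, 109, 114, 115, 6, 29, 23, 17, 23, 17, 6, 111, 112, 110, 113, 123, 121, 120, 119, 112, 44, 18]
   V [142, 143, 143, 144, 149, 177, 211, 218, 192, 111, 45, 44, 45, 46, 44, 44, 41, 120, 192, 215, 204, 151, 154, 161, 163, 153, 169, 202]
200A far row 236.28947368421052 LR 221 245 centre [ 0.4648 -0.125 ]
200B S col [16, 15, 16, 35, 90, 109, 108, 110, 112, 118, 52, 11, 23, 22, 12, 18, 11, 12, 11, 17, 43, 116, 112, 113, 115, 124, 127, 124, 118, 124, 53, 14]
   V [203, 201, 202, 206, 217, 217, 218, 216, 202, 134, 64, 45, 45, 46, 44, 43, 45, 44, 45, 45, 60, 152, 210, 204, 191, 146, 143, 160, 179, 142, 168, 201]
200B far row 272.0 LR 223 251 centre [ 0.4492 -0.2485]
held [ 0.6101 -0.1698]
```

>>> jog_arm:
  hand: [255, 255, 255, 255, 255, 255, 255, 255]
  offset:
    - [-5, -6, -12]
    - [-10, -16, -33]
    - [-10, -30, -63]
    - [-10, -45, -94]
    - [-10, -59, -124]
    - [-10, -70, -147]
    - [-10, -77, -160]
    - [-10, -78, -162]
  rot:
    - [0, 0, 0]
    - [0, 0, 0]
    - [0, 0, 0]
    - [0, 0, 0]
    - [0, 0, 0]
    - [0, 0, 0]
    - [0, 0, 0]
    - [0, 0, 0]

```text
time_s: 6.65
position: [0.4467, -0.2468, 0.2573]
ee_rot: [[-0.001, 0.003, 1.0], [-0.0, 1.0, -0.003], [-1.0, -0.0, -0.001]]
force: [0.6, 0.0, -2.1]
opening: 0.304
```

>>> jog_arm:
  hand: [255, 255]
  offset:
    - [0, 0, 0]
    - [0, 0, 0]
  rot:
    - [0, 0, 0]
    - [0, 0, 0]

```text
time_s: 6.85
position: [0.4495, -0.2448, 0.2578]
ee_rot: [[0.001, -0.002, 1.0], [0.0, 1.0, 0.002], [-1.0, 0.0, 0.001]]
force: [0.8, -0.5, -2.2]
opening: 0.305
```

```bash
python3 look.py f 190 200 100 100 310 200 100 100; python3 st.py 0.449 -0.2455 0.20
```

```text
t 6.95 p [ 0.4494 -0.2448  0.2576] op 0.30877878928984137 F [ 0.8419 -0.5295 -1.9391] q [ 0.8706  0.268  -0.5153  1.9018  0.154   1.0104  0.2902]
yaw rot about tool x to canonical (deg) [ 0.1002  0.0227 -0.0286]
offset mm [57.6468 -0.7254 -0.4483]
```

View pics/f_side.png

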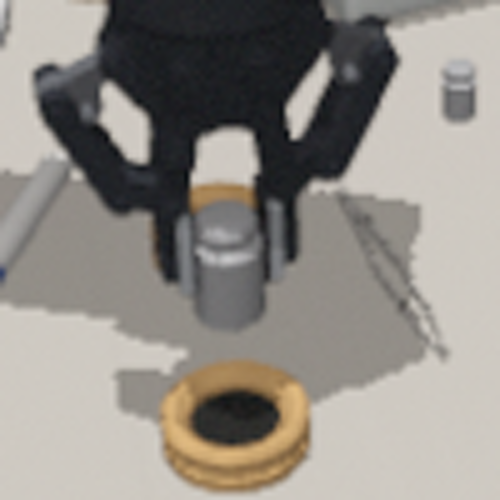

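View pics/f_top.png

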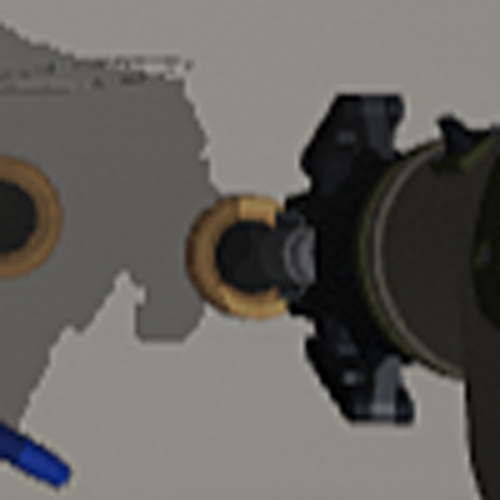

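```bash
python3 - <<'E'
from st import *
d=grab("side"); t=grab("top"); p=arm.observe()["position"]
zb=p[2]-.188
print("zb",zb)
B=plane(d,(190+230/5,200+327/5),zb); c,v=ray(d,(236,265.4)); u=v[:2]/np.linalg.norm(v[:2]); print("held side",B[:2]+.014*u)
print("side knob", plane(d,(190+226/5,200+208/5),zb+.046))
print("top knob visible", plane(t,(310+297/5,200+251/5),zb+.042))
print("proj top", proj(t,[[p[0],p[1]-.0015,zb+.042],[p[0],p[1]-.0015,zb],[.449,-.247,.015]]), proj(d,[[p[0],p[1]-.0015,zb+.042],[p[0],p[1]-.0015,zb],[.449,-.247,.02]]))
E
```

```text
zb 0.06963647643480697
held side [ 0.449  -0.2428]
side knob [ 0.45   -0.2435  0.1156]
top knob visible [ 0.4507 -0.238   0.1116]
proj top [[373.3166 251.0041]
 [367.0927 250.958 ]
 [360.0284 250.9745]] [[235.1626 244.3484]
 [236.2029 261.8846]
 [237.3295 281.6048]]
```

>>> jog_arm:
  hand: [255, 255, 255, 255, 255, 255]
  offset:
    - [12, -2, 0]
    - [26, -2, 0]
    - [38, -2, 0]
    - [44, -2, 0]
    - [46, -2, 0]
    - [46, -2, 0]
  rot:
    - [0, 0, 0]
    - [0, 0, 0]
    - [0, 0, 0]
    - [0, 0, 0]
    - [0, 0, 0]
    - [0, 0, 0]

```text
time_s: 7.65
position: [0.4485, -0.2475, 0.2114]
ee_rot: [[-0.0, -0.0, 1.0], [0.0, 1.0, 0.0], [-1.0, 0.0, -0.0]]
force: [-0.5, 0.3, -1.9]
opening: 0.303
```

```bash
python3 look.py g 190 220 100 100 310 200 100 100; python3 st.py 0.449 -0.2465 0.20
```

```text
t 7.75 p [ 0.4487 -0.2477  0.2121] op 0.3068090506990376 F [-0.394   0.2925 -2.2123] q [ 0.8556  0.3348 -0.4985  1.9334  0.1989  0.9205  0.2595]
yaw rot about tool x to canonical (deg) [0.0024 0.0373 0.0221]
offset mm [12.0789  1.1977  0.2578]
```

View pics/g_side.png

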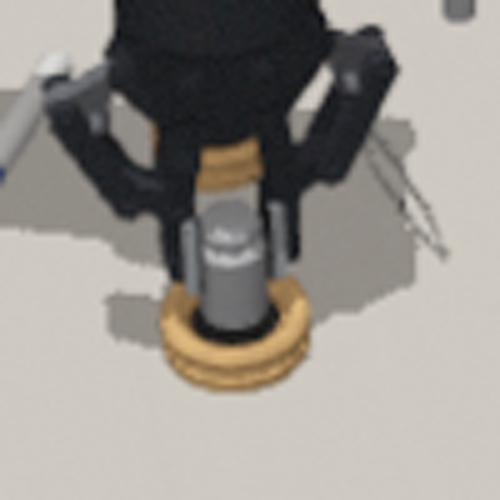

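View pics/g_top.png

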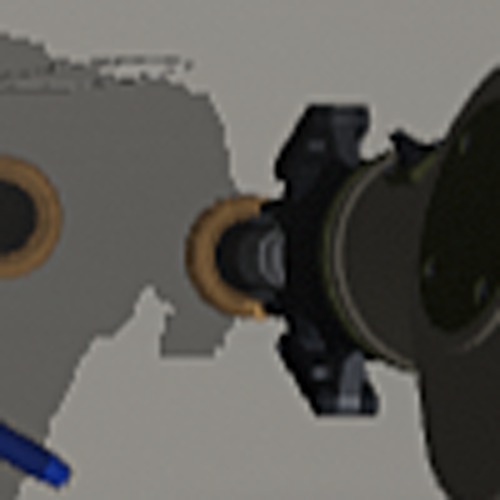

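>>> jog_arm:
  hand: [255, 255, 255, 255, 255, 255, 255, 255]
  offset:
    - [2, 1, 0]
    - [4, 1, 0]
    - [6, 1, 0]
    - [8, 1, 0]
    - [9, 1, 0]
    - [10, 1, 0]
    - [11, 1, 0]
    - [11, 1, 0]
  rot:
    - [0, 0, 0]
    - [0, 0, 0]
    - [0, 0, 0]
    - [0, 0, 0]
    - [0, 0, 0]
    - [0, 0, 0]
    - [0, 0, 0]
    - [0, 0, 0]

```text
time_s: 8.55
position: [0.4485, -0.2466, 0.2006]
ee_rot: [[-0.0, -0.0, 1.0], [-0.0, 1.0, 0.0], [-1.0, -0.0, -0.0]]
force: [-1.0, -0.0, -2.3]
opening: 0.306
```

```bash
python3 look.py i 190 220 100 100 310 200 100 100; python3 st.py 0.449 -0.2465 0.20
```

```text
t 8.65 p [ 0.4485 -0.2466  0.2007] op 0.30077584471211666 F [-0.1014 -0.0819 -1.9253] q [ 0.8493  0.3514 -0.4943  1.9416  0.2103  0.8986  0.2488]
yaw rot about tool x to canonical (deg) [0.0018 0.0047 0.0043]
offset mm [0.7345 0.1205 0.459 ]
```

View pics/i_side.png

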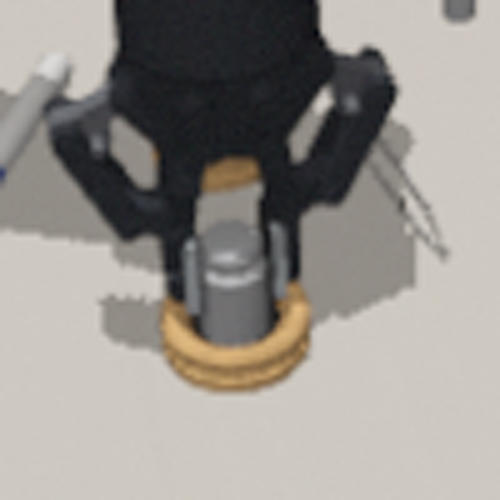

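>>> jog_arm:
  hand: [255, 255, 255]
  offset:
    - [0.5, 0, 0]
    - [1, 0, 0]
    - [1, 0, 0]
  rot:
    - [0, 0, 0]
    - [0, 0, 0]
    - [0, 0, 0]

```text
time_s: 8.95
position: [0.4486, -0.2466, 0.2001]
ee_rot: [[0.0, -0.0, 1.0], [-0.0, 1.0, 0.0], [-1.0, -0.0, 0.0]]
force: [-1.9, 0.7, 4.4]
opening: 0.308
```

>>> jog_arm:
  hand: [255, 255, 255]
  offset:
    - [0.5, 0, 0]
    - [0.5, 0, 0]
    - [0.5, 0, 0]
  rot:
    - [0, 0, 0]
    - [0, 0, 0]
    - [0, 0, 0]

```text
time_s: 9.25
position: [0.4487, -0.2466, 0.2]
ee_rot: [[0.0, -0.0, 1.0], [-0.001, 1.0, 0.0], [-1.0, -0.001, 0.0]]
force: [-4.5, 1.4, 10.8]
opening: 0.309
```

>>> jog_arm:
  hand: [165, 155, 140, 125, 110, 100, 100]
  offset:
    - [-0.5, 0, 0]
    - [-0.5, 0, 0]
    - [-0.5, 0, 0]
    - [-0.5, 0, 0]
    - [-0.5, 0, 0]
    - [-0.5, 0, 0]
    - [-0.5, 0, 0]
  rot:
    - [0, 0, 0]
    - [0, 0, 0]
    - [0, 0, 0]
    - [0, 0, 0]
    - [0, 0, 0]
    - [0, 0, 0]
    - [0, 0, 0]

```text
time_s: 9.95
position: [0.4485, -0.2466, 0.1997]
ee_rot: [[-0.0, -0.0, 1.0], [-0.0, 1.0, 0.0], [-1.0, -0.0, -0.0]]
force: [-0.3, -0.4, 0.3]
opening: 0.608
```

>>> jog_arm:
  hand: [100, 100, 100, 100, 100]
  offset:
    - [-10, 0, 0]
    - [-25, 0, 0]
    - [-50, 0, 0]
    - [-75, 0, 0]
    - [-100, 0, 0]
  rot:
    - [0, 0, 0]
    - [0, 0, 0]
    - [0, 0, 0]
    - [0, 0, 0]
    - [0, 0, 0]

```text
time_s: 10.45
position: [0.4486, -0.2465, 0.3022]
ee_rot: [[0.001, -0.0, 1.0], [-0.001, 1.0, 0.0], [-1.0, -0.001, 0.001]]
force: [0.4, 0.0, -0.5]
opening: 0.611
```

```bash
python3 look.py j 190 200 100 100 310 200 100 100; python3 st.py 0.691 0.115 0.38
```

```text
t 10.55 p [ 0.4497 -0.2468  0.3045] op 0.6093616386356442 F [ 0.3236 -0.8424 -0.5953] q [ 0.8883  0.2096 -0.5245  1.8579  0.119   1.0977  0.3198]
yaw rot about tool x to canonical (deg) [0.0119 0.3286 0.2196]
offset mm [-75.5347 361.4814 241.8396]
```

View pics/j_side.png

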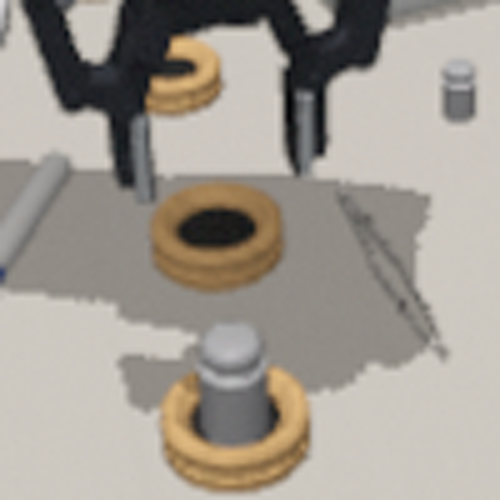

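>>> jog_arm:
  hand: [120, 120, 120, 120, 120, 120, 120, 120]
  offset:
    - [0, 40, 30]
    - [0, 80, 60]
    - [0, 120, 90]
    - [0, 155, 118]
    - [0, 185, 140]
    - [0, 203, 153]
    - [0, 203, 153]
    - [0, 203, 153]
  rot:
    - [0, 0, 0]
    - [0, 0, 0]
    - [0, 0, 0]
    - [0, 0, 0]
    - [0, 0, 0]
    - [0, 0, 0]
    - [0, 0, 0]
    - [0, 0, 0]

```text
time_s: 11.35
position: [0.6014, -0.0435, 0.2998]
ee_rot: [[-0.0, -0.001, 1.0], [-0.0, 1.0, 0.001], [-1.0, -0.0, -0.0]]
force: [0.5, 0.1, -0.3]
opening: 0.529
```

```bash
python3 look.py k 230 160 100 100 230 140 100 100; python3 st.py 0.6025 -0.044 0.22
```

```text
t 11.45 p [ 0.6011 -0.0449  0.2998] op 0.5339488716131061 F [-0.3487 -0.7519 -0.1657] q [ 0.4854  0.4315 -0.6145  1.6231  0.2657  1.172  -0.1915]
yaw rot about tool x to canonical (deg) [-0.0895 -0.0161  0.0527]
offset mm [79.8222  1.0191  1.4375]
```

View pics/k_side.png

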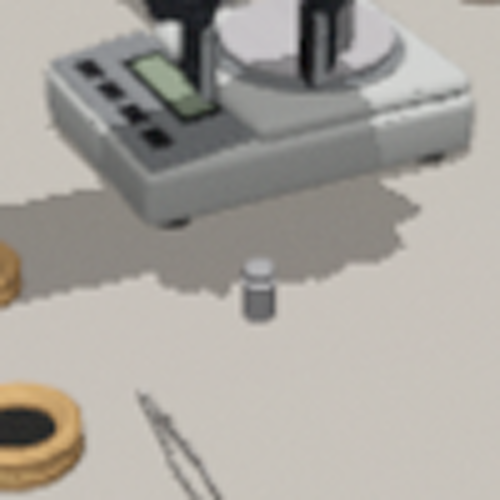

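View pics/k_top.png

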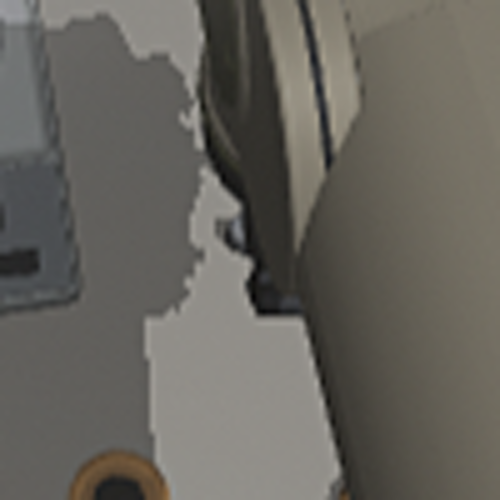

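>>> jog_arm:
  hand: [120, 120, 120, 120, 120]
  offset:
    - [25, 1, 1]
    - [50, 1, 1]
    - [70, 1, 1]
    - [80, 1, 1]
    - [80, 1, 1]
  rot:
    - [0, 0, 0]
    - [0, 0, 0]
    - [0, 0, 0]
    - [0, 0, 0]
    - [0, 0, 0]

```text
time_s: 11.95
position: [0.6018, -0.0436, 0.2187]
ee_rot: [[-0.002, 0.001, 1.0], [-0.0, 1.0, -0.001], [-1.0, -0.0, -0.002]]
force: [0.7, 0.1, 0.1]
opening: 0.529
```

```bash
python3 look.py l 230 160 100 100 230 140 100 100; python3 st.py 0.6025 -0.044 0.183;  python3 - <<'E'
from st import *
d=grab("side"); p=arm.observe()["position"]
print(((proj(d,[[p[0]+s,p[1]+w,p[2]-.171] for s in(-.0225,.0225) for w in(-.011,.011)]+[[p[0],p[1],0]])-[230,160])*5).round(1).tolist())
E
```

```text
t 12.05 p [ 0.6027 -0.0431  0.2207] op 0.5278284012394967 F [-0.566  -0.1398  0.3046] q [ 0.4571  0.5225 -0.5852  1.683   0.3269  1.0343 -0.2362]
yaw rot about tool x to canonical (deg) [-0.0381  0.0537  0.0167]
offset mm [37.652  -0.9091 -0.2384]
[[221.4, 245.6], [209.1, 222.6], [310.3, 232.2], [296.4, 209.7], [258.5, 312.1]]
```

View pics/l_side.png

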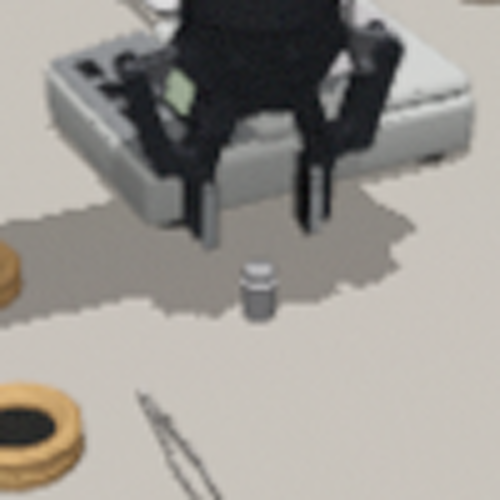

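>>> jog_arm:
  hand: [120, 120, 120, 120, 120]
  offset:
    - [10, 0, 0]
    - [22, 0, 0]
    - [32, 0, 0]
    - [37, 0, 0]
    - [37, 0, 0]
  rot:
    - [0, 0, 0]
    - [0, 0, 0]
    - [0, 0, 0]
    - [0, 0, 0]
    - [0, 0, 0]

```text
time_s: 12.6
position: [0.6021, -0.0425, 0.1815]
ee_rot: [[-0.002, -0.0, 1.0], [0.0, 1.0, 0.0], [-1.0, 0.0, -0.002]]
force: [0.1, 0.6, -0.5]
opening: 0.53
```

>>> jog_arm:
  hand: [135, 150, 165, 175, 175, 175]
  offset:
    - [0, 0, 0]
    - [0, 0, 0]
    - [0, 0, 0]
    - [0, 0, 0]
    - [0, 0, 0]
    - [0, 0, 0]
  rot:
    - [0, 0, 0]
    - [0, 0, 0]
    - [0, 0, 0]
    - [0, 0, 0]
    - [0, 0, 0]
    - [0, 0, 0]

```text
time_s: 13.2
position: [0.6025, -0.0426, 0.1828]
ee_rot: [[0.0, 0.0, 1.0], [-0.0, 1.0, -0.0], [-1.0, -0.0, 0.0]]
force: [0.3, -0.3, -0.1]
opening: 0.314
```

```bash
python3 look.py m 230 160 100 100 230 140 100 100; python3 st.py 0.6025 -0.044 0.183
```

```text
t 13.3 p [ 0.6025 -0.0426  0.1827] op 0.3131025668279972 F [-0.1134 -0.2481 -0.0102] q [ 0.4408  0.5712 -0.566   1.7038  0.3588  0.9717 -0.2584]
yaw rot about tool x to canonical (deg) [-0.0002  0.0041  0.0055]
offset mm [-0.2511 -1.3578 -0.0169]
```

View pics/m_side.png

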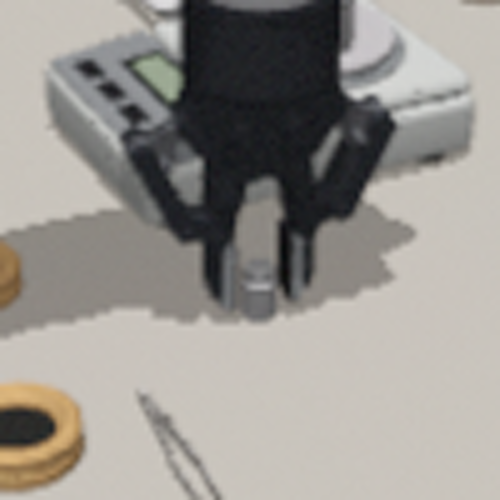

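>>> jog_arm:
  hand: [190, 200, 210, 255, 255, 255]
  offset:
    - [0, -1, 0]
    - [0, -1, 0]
    - [0, -1, 0]
    - [0, -1, 0]
    - [0, -1, 0]
    - [0, -1, 0]
  rot:
    - [0, 0, 0]
    - [0, 0, 0]
    - [0, 0, 0]
    - [0, 0, 0]
    - [0, 0, 0]
    - [0, 0, 0]
  force: 25

```text
time_s: 13.9
position: [0.6026, -0.0437, 0.1828]
ee_rot: [[0.0, 0.0, 1.0], [-0.0, 1.0, -0.0], [-1.0, -0.0, 0.0]]
force: [0.2, -1.0, 2.0]
opening: 0.194
```

>>> jog_arm:
  hand: [255, 255, 255, 255, 255, 255, 255]
  offset:
    - [0, 0, 0]
    - [-5, 0, 0]
    - [-20, 0, 0]
    - [-40, 0, 0]
    - [-55, 0, 0]
    - [-60, 0, 0]
    - [-60, 0, 0]
  rot:
    - [0, 0, 0]
    - [0, 0, 0]
    - [0, 0, 0]
    - [0, 0, 0]
    - [0, 0, 0]
    - [0, 0, 0]
    - [0, 0, 0]

```text
time_s: 14.6
position: [0.6027, -0.0436, 0.2437]
ee_rot: [[0.002, 0.0, 1.0], [-0.0, 1.0, -0.0], [-1.0, -0.0, 0.002]]
force: [-0.5, 0.3, -0.6]
opening: 0.192
```

```bash
python3 look.py n 230 140 100 100 230 140 100 100; python3 st.py 0.4685 0.0125 0.243
```

```text
t 14.7 p [ 0.6022 -0.0437  0.2422] op 0.19388225008781726 F [ 0.0949  0.7212 -0.9747] q [ 0.4665  0.4963 -0.5953  1.6689  0.309   1.0726 -0.2222]
yaw rot about tool x to canonical (deg) [-0.0031 -0.0391  0.0086]
offset mm [  -0.7062   56.1882 -133.7468]
```

View pics/n_side.png

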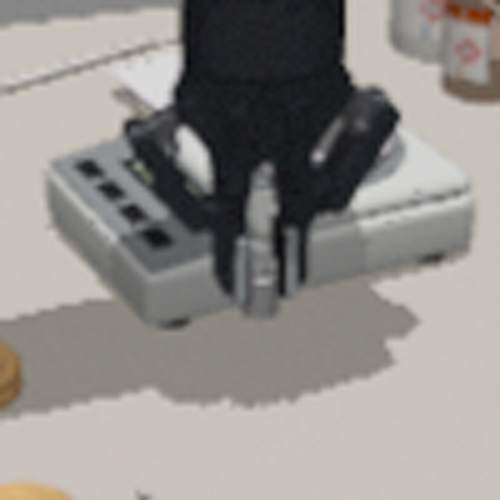

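>>> jog_arm:
  hand: [255, 255, 255, 255, 255, 255, 255, 255]
  offset:
    - [-4, 4, -10]
    - [-8, 12, -28]
    - [-8, 22, -52]
    - [-8, 33, -78]
    - [-8, 44, -104]
    - [-8, 52, -124]
    - [-8, 56, -134]
    - [-8, 56, -134]
  rot:
    - [0, 0, 0]
    - [0, 0, 0]
    - [0, 0, 0]
    - [0, 0, 0]
    - [0, 0, 0]
    - [0, 0, 0]
    - [0, 0, 0]
    - [0, 0, 0]

```text
time_s: 15.5
position: [0.4674, 0.0128, 0.2506]
ee_rot: [[-0.0, -0.001, 1.0], [-0.001, 1.0, 0.001], [-1.0, -0.001, -0.0]]
force: [0.5, -0.7, -0.4]
opening: 0.192
```

>>> jog_arm:
  hand: [255, 255, 255, 255, 255]
  offset:
    - [10, 0, 0]
    - [25, 0, 0]
    - [35, 0, 0]
    - [40, 0, 0]
    - [40, 0, 0]
  rot:
    - [0, 0, 0]
    - [0, 0, 0]
    - [0, 0, 0]
    - [0, 0, 0]
    - [0, 0, 0]

```text
time_s: 16.0
position: [0.4685, 0.0123, 0.2098]
ee_rot: [[-0.002, 0.0, 1.0], [0.001, 1.0, -0.0], [-1.0, 0.001, -0.002]]
force: [0.3, 0.1, -0.2]
opening: 0.193
```

```bash
python3 look.py o 180 150 100 100 210 190 100 100; python3 st.py 0.4685 0.0125 0.195;  python3 - <<'E'
from st import *
d=grab("side"); p=arm.observe()["position"]
print(((proj(d,[[p[0],p[1],p[2]-.183],[.4685,.0125,.019]])-[180,150])*5).round(1).tolist())
E
```

```text
t 16.1 p [0.4688 0.0124 0.2108] op 0.19444948495769301 F [-0.2255  0.5307 -0.3026] q [ 0.4972  0.2799 -0.6776  2.0339  0.2228  0.8994 -0.301 ]
yaw rot about tool x to canonical (deg) [ 0.0042  0.0086 -0.0138]
offset mm [15.8139  0.0677 -0.3292]
[[222.9, 296.8], [223.3, 311.9]]
```

View pics/o_side.png

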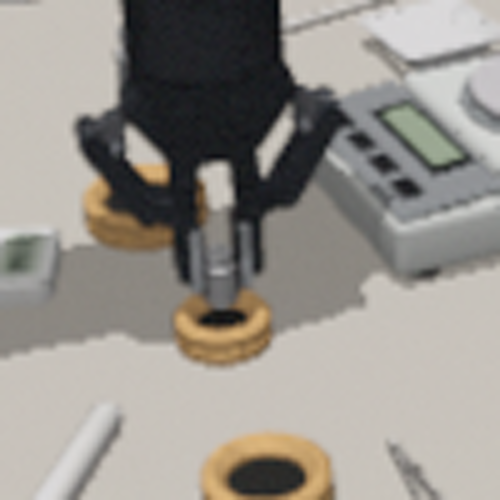

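View pics/o_top.png

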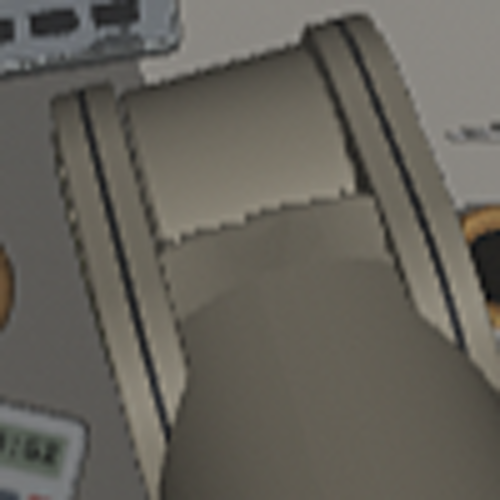

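>>> jog_arm:
  hand: [255, 255, 255, 255, 255, 255, 255, 255]
  offset:
    - [3, 0, 0]
    - [6, 0, 0]
    - [8, 0, 0]
    - [10, 0, 0]
    - [12, 0, 0]
    - [14, 0, 0]
    - [14.5, 0, 0]
    - [14.5, 0, 0]
  rot:
    - [0, 0, 0]
    - [0, 0, 0]
    - [0, 0, 0]
    - [0, 0, 0]
    - [0, 0, 0]
    - [0, 0, 0]
    - [0, 0, 0]
    - [0, 0, 0]

```text
time_s: 16.95
position: [0.4685, 0.0124, 0.1961]
ee_rot: [[-0.0, -0.0, 1.0], [0.0, 1.0, 0.0], [-1.0, 0.0, -0.0]]
force: [-0.1, 0.0, 0.2]
opening: 0.19
```

>>> jog_arm:
  hand: [255, 255, 255]
  offset:
    - [0.5, 0, 0]
    - [1, 0, 0]
    - [1, 0, 0]
  rot:
    - [0, 0, 0]
    - [0, 0, 0]
    - [0, 0, 0]

```text
time_s: 17.25
position: [0.4685, 0.0124, 0.1952]
ee_rot: [[0.0, -0.0, 1.0], [-0.0, 1.0, 0.0], [-1.0, -0.0, 0.0]]
force: [-0.1, 0.6, -0.8]
opening: 0.194
```

```bash
python3 look.py p 180 150 100 100 210 190 100 100; python3 st.py 0.4685 0.0125 0.195
```

```text
t 17.35 p [0.4685 0.0124 0.1952] op 0.18992766692531046 F [ 0.402   0.3989 -1.5091] q [ 0.4853  0.307  -0.6676  2.0443  0.2477  0.8686 -0.3211]
yaw rot about tool x to canonical (deg) [-0.0038  0.0025  0.0039]
offset mm [ 0.2222  0.1368 -0.013 ]
```

View pics/p_side.png

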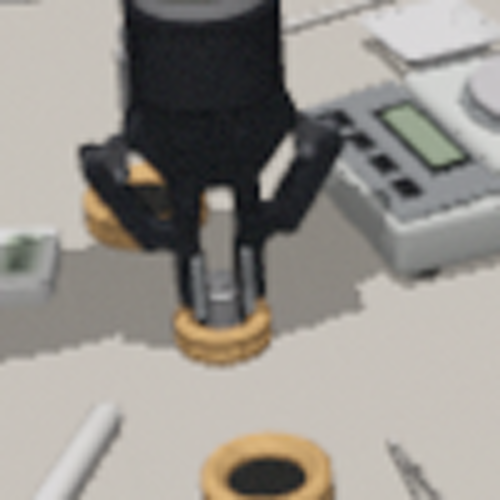

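>>> jog_arm:
  hand: [255, 255, 255]
  offset:
    - [0.5, 0, 0]
    - [0.8, 0, 0]
    - [0.8, 0, 0]
  rot:
    - [0, 0, 0]
    - [0, 0, 0]
    - [0, 0, 0]

```text
time_s: 17.65
position: [0.4686, 0.0124, 0.1947]
ee_rot: [[0.0, -0.0, 1.0], [-0.0, 1.0, 0.0], [-1.0, -0.0, 0.0]]
force: [-1.0, -0.5, 4.0]
opening: 0.195
```

>>> jog_arm:
  hand: [195, 185, 175, 165, 155, 145, 140]
  offset:
    - [-0.5, 0, 0]
    - [-0.5, 0, 0]
    - [-0.5, 0, 0]
    - [-0.5, 0, 0]
    - [-0.5, 0, 0]
    - [-0.5, 0, 0]
    - [-0.5, 0, 0]
  rot:
    - [0, 0, 0]
    - [0, 0, 0]
    - [0, 0, 0]
    - [0, 0, 0]
    - [0, 0, 0]
    - [0, 0, 0]
    - [0, 0, 0]

```text
time_s: 18.35
position: [0.4685, 0.0124, 0.1949]
ee_rot: [[0.0, -0.0, 1.0], [-0.0, 1.0, 0.0], [-1.0, -0.0, 0.0]]
force: [0.6, -0.6, -0.0]
opening: 0.452
```

>>> jog_arm:
  hand: [130, 120, 120, 120, 120, 120, 120]
  offset:
    - [-5, 0, 0]
    - [-20, 0, 0]
    - [-50, 0, 0]
    - [-90, 0, 0]
    - [-130, 0, 0]
    - [-160, 0, 0]
    - [-165, 0, 0]
  rot:
    - [0, 0, 0]
    - [0, 0, 0]
    - [0, 0, 0]
    - [0, 0, 0]
    - [0, 0, 0]
    - [0, 0, 0]
    - [0, 0, 0]

```text
time_s: 19.05
position: [0.4692, 0.013, 0.3647]
ee_rot: [[0.007, -0.0, 1.0], [-0.001, 1.0, 0.0], [-1.0, -0.001, 0.007]]
force: [0.7, 0.5, -0.1]
opening: 0.531
```

```bash
python3 look.py q 180 150 100 100 210 190 100 100; python3 st.py 0.691 0.115 0.36
```

```text
t 19.15 p [0.4686 0.0126 0.3615] op 0.529832793544503 F [-0.8961 -0.9516 -0.5646] q [ 0.5762  0.0636 -0.7152  1.8854  0.0459  1.2058 -0.1541]
yaw rot about tool x to canonical (deg) [0.0085 0.1602 0.0463]
offset mm [  2.0534 102.3388 222.4238]
```

View pics/q_side.png

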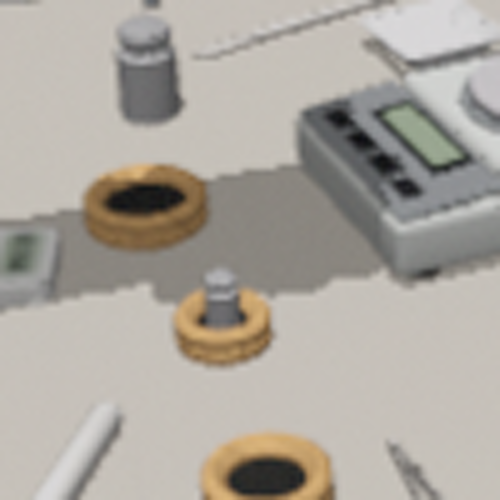

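>>> jog_arm:
  hand: [90, 90, 90, 90, 90, 90, 90, 90]
  offset:
    - [0, 15, 33]
    - [0, 32, 70]
    - [0, 50, 108]
    - [0, 67, 145]
    - [0, 82, 178]
    - [0, 95, 205]
    - [0, 102, 222]
    - [0, 102, 222]
  rot:
    - [0, 0, 0]
    - [0, 0, 0]
    - [0, 0, 0]
    - [0, 0, 0]
    - [0, 0, 0]
    - [0, 0, 0]
    - [0, 0, 0]
    - [0, 0, 0]

```text
time_s: 19.95
position: [0.6913, 0.1159, 0.3572]
ee_rot: [[-0.003, -0.002, 1.0], [0.001, 1.0, 0.002], [-1.0, 0.001, -0.003]]
force: [-0.7, -0.3, 0.0]
opening: 0.651
```

>>> jog_arm:
  hand: [90, 90, 90, 90, 90]
  offset:
    - [15, 0, 0]
    - [35, 0, 0]
    - [50, 0, 0]
    - [55, 0, 0]
    - [55, 0, 0]
  rot:
    - [0, 0, 0]
    - [0, 0, 0]
    - [0, 0, 0]
    - [0, 0, 0]
    - [0, 0, 0]

```text
time_s: 20.45
position: [0.69, 0.1139, 0.3038]
ee_rot: [[-0.002, 0.0, 1.0], [-0.001, 1.0, -0.0], [-1.0, -0.001, -0.002]]
force: [-0.6, -0.4, -0.4]
opening: 0.646
```

```bash
python3 look.py r 250 110 100 100 180 100 100 100; python3 st.py 0.691 0.115 0.251;  python3 - <<'E'
from st import *
d=grab("side"); p=arm.observe()["position"]
print(((proj(d,[[p[0]+s,p[1]-.011,p[2]-.171] for s in(-.0275,.0275)]+[[p[0],p[1],.063],[p[0],p[1]-.014,.063]])-[250,110])*5).round(1).tolist())
E
```

```text
t 20.55 p [0.6905 0.1143 0.3056] op 0.6472017199220669 F [-0.1147 -1.0388  0.5508] q [ 0.2062  0.6489 -0.6659  1.3265  0.3983  1.2983 -0.4657]
yaw rot about tool x to canonical (deg) [-0.0066  0.0502 -0.005 ]
offset mm [54.6307  0.6856  0.4213]
[[189.1, 188.2], [286.2, 176.5], [227.9, 293.1], [236.0, 303.9]]
```

View pics/r_side.png

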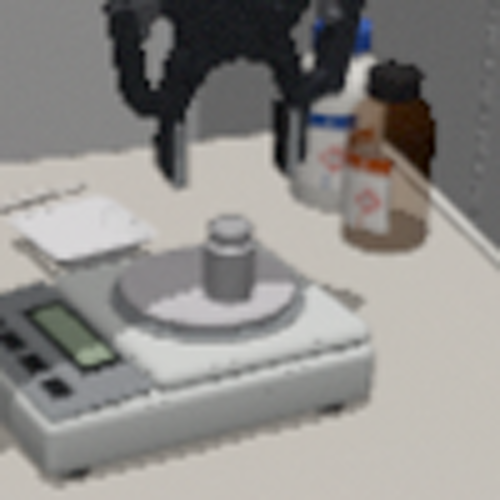

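View pics/r_top.png

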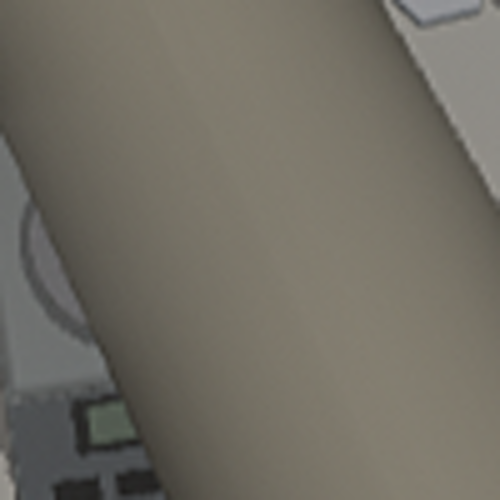

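>>> jog_arm:
  hand: [90, 90, 90, 90, 90, 90]
  offset:
    - [15, 0, 0]
    - [32, 0, 0]
    - [45, 0, 0]
    - [54, 0, 0]
    - [54, 0, 0]
    - [54, 0, 0]
  rot:
    - [0, 0, 0]
    - [0, 0, 0]
    - [0, 0, 0]
    - [0, 0, 0]
    - [0, 0, 0]
    - [0, 0, 0]

```text
time_s: 21.2
position: [0.6906, 0.1145, 0.2508]
ee_rot: [[-0.0, -0.0, 1.0], [0.0, 1.0, 0.0], [-1.0, 0.0, -0.0]]
force: [-0.1, 0.0, 0.5]
opening: 0.649
```

>>> jog_arm:
  hand: [110, 130, 140, 140]
  offset:
    - [0, 0, 0]
    - [0, 0, 0]
    - [0, 0, 0]
    - [0, 0, 0]
  rot:
    - [0, 0, 0]
    - [0, 0, 0]
    - [0, 0, 0]
    - [0, 0, 0]

```text
time_s: 21.6
position: [0.6906, 0.1144, 0.2512]
ee_rot: [[0.001, -0.0, 1.0], [-0.0, 1.0, 0.0], [-1.0, -0.0, 0.001]]
force: [1.0, 0.2, -0.5]
opening: 0.448
```

```bash
python3 look.py s 250 110 100 100 180 100 100 100; python3 st.py 0.691 0.115 0.251
```

```text
t 21.7 p [0.6905 0.1144 0.251 ] op 0.4485806139473724 F [0.5844 0.0649 0.7234] q [ 0.2001  0.6962 -0.6482  1.3749  0.4267  1.2108 -0.485 ]
yaw rot about tool x to canonical (deg) [0.0051 0.0133 0.0058]
offset mm [0.0416 0.585  0.4857]
```

View pics/s_side.png

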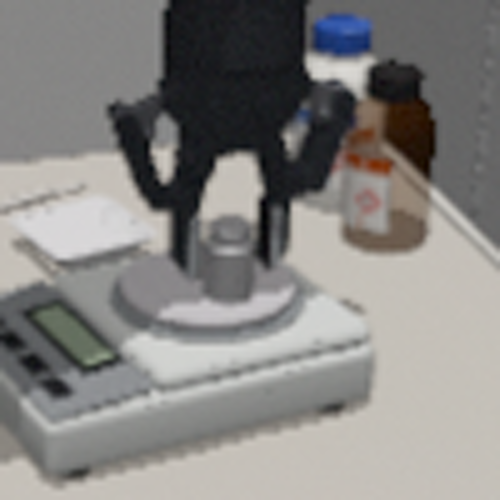

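>>> jog_arm:
  hand: [150, 160, 170, 180, 200, 255, 255, 255]
  offset:
    - [0, 0, 0]
    - [0, 0, 0]
    - [0, 0, 0]
    - [0, 0, 0]
    - [0, 0, 0]
    - [0, 0, 0]
    - [0, 0, 0]
    - [0, 0, 0]
  rot:
    - [0, 0, 0]
    - [0, 0, 0]
    - [0, 0, 0]
    - [0, 0, 0]
    - [0, 0, 0]
    - [0, 0, 0]
    - [0, 0, 0]
    - [0, 0, 0]
  force: 40

```text
time_s: 22.5
position: [0.6907, 0.1144, 0.2513]
ee_rot: [[0.001, 0.0, 1.0], [0.0, 1.0, -0.0], [-1.0, 0.0, 0.001]]
force: [0.4, -0.1, 4.2]
opening: 0.307
```

>>> jog_arm:
  hand: [255, 255, 255, 255, 255, 255]
  offset:
    - [0, 0, 0]
    - [-5, 0, 0]
    - [-20, 0, 0]
    - [-35, 0, 0]
    - [-45, 0, 0]
    - [-45, 0, 0]
  rot:
    - [0, 0, 0]
    - [0, 0, 0]
    - [0, 0, 0]
    - [0, 0, 0]
    - [0, 0, 0]
    - [0, 0, 0]

```text
time_s: 23.1
position: [0.6909, 0.1147, 0.2985]
ee_rot: [[0.003, 0.0, 1.0], [0.001, 1.0, -0.0], [-1.0, 0.001, 0.003]]
force: [0.6, -0.2, -2.6]
opening: 0.307
```

```bash
python3 look.py t 250 100 100 100 180 100 100 100; python3 st.py 0.465 -0.1235 0.296
```

```text
t 23.2 p [0.6905 0.1144 0.2961] op 0.31035956573601803 F [-0.2268  0.8571 -2.3258] q [ 0.2053  0.6565 -0.663   1.3359  0.4029  1.2831 -0.469 ]
yaw rot about tool x to canonical (deg) [-0.0009  0.0212  0.0107]
offset mm [   0.0533 -237.874  -225.4612]
```

View pics/t_side.png

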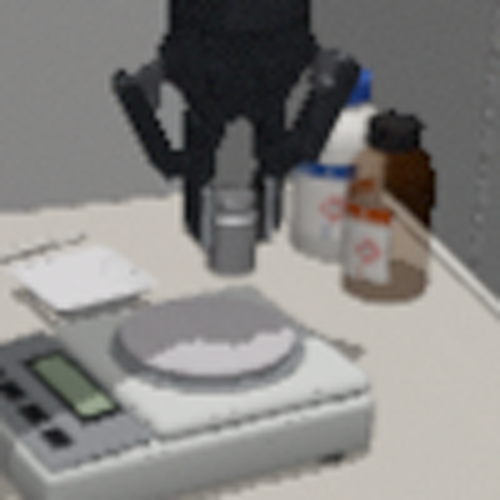

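>>> jog_arm:
  hand: [255, 255, 255, 255, 255, 255, 255, 255]
  offset:
    - [0, -8, -8]
    - [0, -24, -23]
    - [0, -48, -46]
    - [0, -76, -72]
    - [0, -104, -99]
    - [0, -132, -125]
    - [0, -160, -152]
    - [0, -185, -176]
  rot:
    - [0, 0, 0]
    - [0, 0, 0]
    - [0, 0, 0]
    - [0, 0, 0]
    - [0, 0, 0]
    - [0, 0, 0]
    - [0, 0, 0]
    - [0, 0, 0]

```text
time_s: 24.0
position: [0.5122, -0.0725, 0.2951]
ee_rot: [[-0.001, 0.002, 1.0], [-0.001, 1.0, -0.002], [-1.0, -0.001, -0.001]]
force: [0.3, -0.6, -1.1]
opening: 0.304
```

```bash
python3 st.py 0.465 -0.1235 0.25
```

```text
t 24.0 p [ 0.5122 -0.0725  0.2951] op 0.3038445343333098 F [ 0.2537 -0.6398 -1.1039] q [ 0.69    0.2673 -0.7174  1.8453  0.1967  1.1022 -0.1011]
yaw rot about tool x to canonical (deg) [-0.087  -0.085   0.0437]
offset mm [ 45.2034 -51.0047 -47.0602]
```

>>> jog_arm:
  hand: [255, 255, 255, 255, 255, 255, 255, 255]
  offset:
    - [0, -20, -19]
    - [0, -38, -36]
    - [0, -49, -46]
    - [5, -53, -49.5]
    - [20, -53, -49.5]
    - [40, -53, -49.5]
    - [55, -53, -49.5]
    - [55, -53, -49.5]
  rot:
    - [0, 0, 0]
    - [0, 0, 0]
    - [0, 0, 0]
    - [0, 0, 0]
    - [0, 0, 0]
    - [0, 0, 0]
    - [0, 0, 0]
    - [0, 0, 0]

```text
time_s: 24.8
position: [0.4641, -0.1231, 0.2387]
ee_rot: [[-0.004, -0.001, 1.0], [0.002, 1.0, 0.001], [-1.0, 0.002, -0.004]]
force: [-0.8, 0.6, -1.1]
opening: 0.301
```

```bash
python3 look.py u 190 180 100 100 180 100 100 100; python3 st.py 0.465 -0.1245 0.2;  python3 - <<'E'
from st import *
d=grab("side"); p=arm.observe()["position"]
print(((proj(d,[[p[0],p[1],p[2]-.188],[p[0],p[1],p[2]-.188+.046],[.465,-.1235,.02]])-[190,180])*5).round(1).tolist())
E
```

```text
t 24.9 p [ 0.4651 -0.1233  0.2408] op 0.3051209290103405 F [ 0.5155 -0.3799 -0.859 ] q [ 0.7875  0.2553 -0.6815  1.9829  0.1937  0.9681  0.0118]
yaw rot about tool x to canonical (deg) [ 0.0367 -0.0285 -0.0337]
offset mm [40.8394 -1.2405 -0.093 ]
[[214.2, 257.8], [208.8, 170.3], [217.2, 318.7]]
```

View pics/u_side.png

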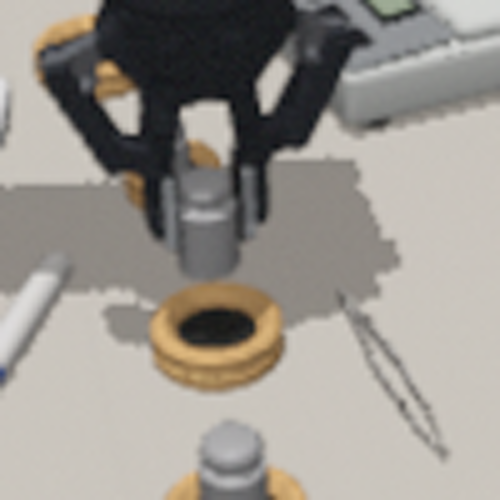

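>>> jog_arm:
  hand: [255, 255, 255, 255, 255, 255]
  offset:
    - [8, 1, 1]
    - [18, 1, 1]
    - [26, 1, 1]
    - [29, 1, 1]
    - [29, 1, 1]
    - [29, 1, 1]
  rot:
    - [0, 0, 0]
    - [0, 0, 0]
    - [0, 0, 0]
    - [0, 0, 0]
    - [0, 0, 0]
    - [0, 0, 0]

```text
time_s: 25.55
position: [0.4661, -0.1226, 0.212]
ee_rot: [[0.0, -0.0, 1.0], [0.0, 1.0, 0.0], [-1.0, 0.0, 0.0]]
force: [-0.0, -0.3, -2.0]
opening: 0.305
```

```bash
python3 look.py v 190 180 100 100 180 100 100 100; python3 st.py 0.466 -0.1225 0.2
```

```text
t 25.65 p [ 0.4662 -0.1226  0.2122] op 0.30806483476901814 F [-0.5079  0.6292 -2.1976] q [ 0.7664  0.3038 -0.667   2.0018  0.2365  0.9114 -0.0245]
yaw rot about tool x to canonical (deg) [-0.0004  0.0287  0.0126]
offset mm [12.1918  0.1521 -0.1784]
```

View pics/v_side.png

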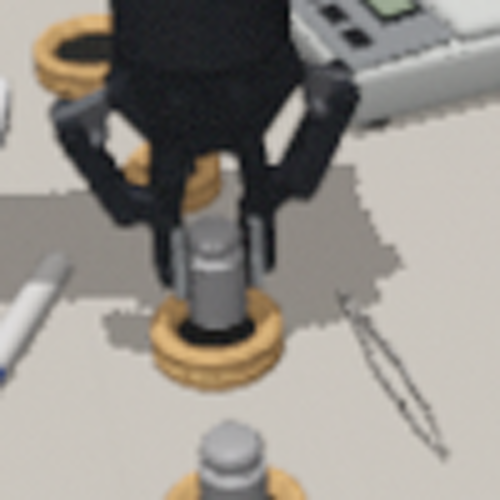

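Aligned, so I'll lower it slowly.

>>> jog_arm:
  hand: [255, 255, 255, 255, 255, 255, 255, 255]
  offset:
    - [2, 0, 0]
    - [4, 0, 0]
    - [6, 0, 0]
    - [8, 0, 0]
    - [10, 0, 0]
    - [11, 0, 0]
    - [12, 0, 0]
    - [12, 0, 0]
  rot:
    - [0, 0, 0]
    - [0, 0, 0]
    - [0, 0, 0]
    - [0, 0, 0]
    - [0, 0, 0]
    - [0, 0, 0]
    - [0, 0, 0]
    - [0, 0, 0]

```text
time_s: 26.45
position: [0.4661, -0.1226, 0.2002]
ee_rot: [[0.0, -0.0, 1.0], [-0.0, 1.0, 0.0], [-1.0, -0.0, 0.0]]
force: [-0.9, 0.2, 1.8]
opening: 0.305
```

>>> jog_arm:
  hand: [255, 255]
  offset:
    - [0.5, 0, 0]
    - [0.5, 0, 0]
  rot:
    - [0, 0, 0]
    - [0, 0, 0]

```text
time_s: 26.65
position: [0.4662, -0.1226, 0.2001]
ee_rot: [[0.0, -0.0, 1.0], [-0.001, 1.0, 0.0], [-1.0, -0.001, 0.0]]
force: [-4.0, 1.1, 9.9]
opening: 0.304
```

>>> jog_arm:
  hand: [165, 155, 140, 125, 110, 100, 100]
  offset:
    - [-0.5, 0, 0]
    - [-0.5, 0, 0]
    - [-0.5, 0, 0]
    - [-0.5, 0, 0]
    - [-0.5, 0, 0]
    - [-0.5, 0, 0]
    - [-0.5, 0, 0]
  rot:
    - [0, 0, 0]
    - [0, 0, 0]
    - [0, 0, 0]
    - [0, 0, 0]
    - [0, 0, 0]
    - [0, 0, 0]
    - [0, 0, 0]

```text
time_s: 27.35
position: [0.466, -0.1226, 0.1999]
ee_rot: [[0.0, -0.0, 1.0], [-0.0, 1.0, 0.0], [-1.0, -0.0, 0.0]]
force: [0.8, 0.8, 0.6]
opening: 0.601
```

>>> jog_arm:
  hand: [100, 80, 70, 70, 70, 70]
  offset:
    - [-10, 0, 0]
    - [-25, 0, 0]
    - [-50, 0, 0]
    - [-85, 0, 0]
    - [-115, 0, 0]
    - [-120, 0, 0]
  rot:
    - [0, 0, 0]
    - [0, 0, 0]
    - [0, 0, 0]
    - [0, 0, 0]
    - [0, 0, 0]
    - [0, 0, 0]

```text
time_s: 27.95
position: [0.4671, -0.1223, 0.3247]
ee_rot: [[0.006, -0.0, 1.0], [-0.003, 1.0, 0.0], [-1.0, -0.003, 0.006]]
force: [0.3, 0.4, -0.3]
opening: 0.727
```

```bash
python3 look.py w 190 180 100 100 180 100 100 100; python3 st.py 0.4665 0.286 0.32
```

```text
t 28.05 p [ 0.4663 -0.1226  0.3217] op 0.7226042647880003 F [ 0.2914 -0.3011 -1.1176] q [ 0.828   0.1424 -0.7058  1.9039  0.1035  1.128   0.083 ]
yaw rot about tool x to canonical (deg) [-0.0005  0.1604  0.0966]
offset mm [  1.0336 408.5614   0.1826]
```

View pics/w_side.png

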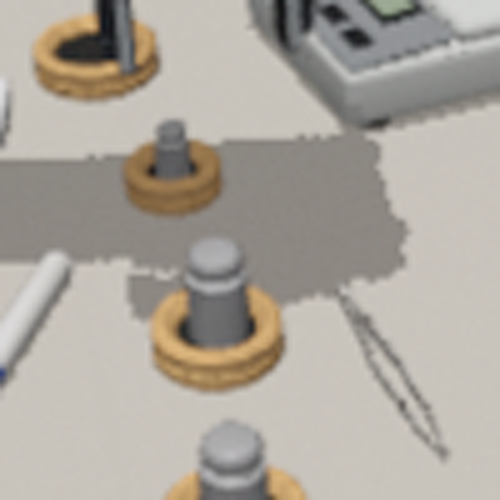

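>>> jog_arm:
  hand: [70, 70, 70, 70, 70, 70, 70, 70]
  offset:
    - [0, 30, 0]
    - [0, 70, 0]
    - [0, 115, 0]
    - [0, 160, 0]
    - [0, 205, 0]
    - [0, 250, 0]
    - [0, 290, 0]
    - [0, 330, 0]
  rot:
    - [0, 0, 0]
    - [0, 0, 0]
    - [0, 0, 0]
    - [0, 0, 0]
    - [0, 0, 0]
    - [0, 0, 0]
    - [0, 0, 0]
    - [0, 0, 0]

```text
time_s: 28.85
position: [0.4654, 0.2089, 0.3191]
ee_rot: [[-0.001, -0.0, 1.0], [-0.0, 1.0, 0.0], [-1.0, -0.0, -0.001]]
force: [0.9, -0.0, 0.2]
opening: 0.726
```

>>> jog_arm:
  hand: [70, 70, 70, 70, 70, 70, 70, 70]
  offset:
    - [0, 35, 0]
    - [0, 65, 0]
    - [0, 78, 0]
    - [10, 78, 0]
    - [30, 78, 0]
    - [45, 78, 0]
    - [50, 78, 0]
    - [50, 78, 0]
  rot:
    - [0, 0, 0]
    - [0, 0, 0]
    - [0, 0, 0]
    - [0, 0, 0]
    - [0, 0, 0]
    - [0, 0, 0]
    - [0, 0, 0]
    - [0, 0, 0]

```text
time_s: 29.65
position: [0.466, 0.2843, 0.269]
ee_rot: [[-0.001, 0.001, 1.0], [-0.001, 1.0, -0.001], [-1.0, -0.001, -0.001]]
force: [-0.3, -0.6, -0.6]
opening: 0.728
```

```bash
python3 look.py x 160 100 100 100 100 190 100 100; python3 st.py 0.4665 0.286 0.191;  python3 - <<'E'
from st import *
d=grab("side"); p=arm.observe()["position"]
print(((proj(d,[[p[0],p[1],0],[p[0],p[1],.062]])-[160,100])*5).round(1).tolist())
E
```

```text
t 29.75 p [0.4662 0.2851 0.2703] op 0.7253020432241943 F [ 0.1739  0.3619 -0.8071] q [ 0.1229  0.4274 -0.9062  1.7887  0.3736  1.1077 -0.9107]
yaw rot about tool x to canonical (deg) [-0.0249  0.0279 -0.0044]
offset mm [79.3281  0.8564  0.2213]
[[247.0, 360.8], [239.0, 270.4]]
```

View pics/x_side.png

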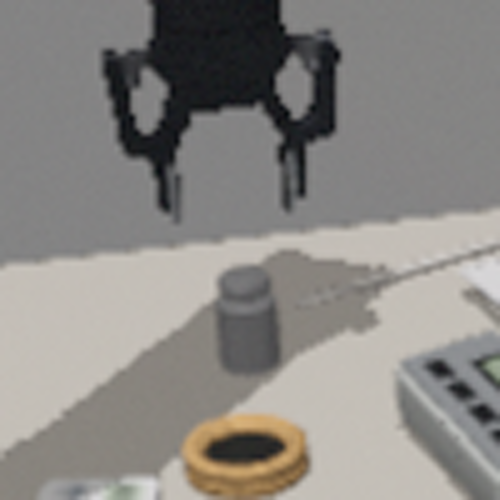

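View pics/x_top.png

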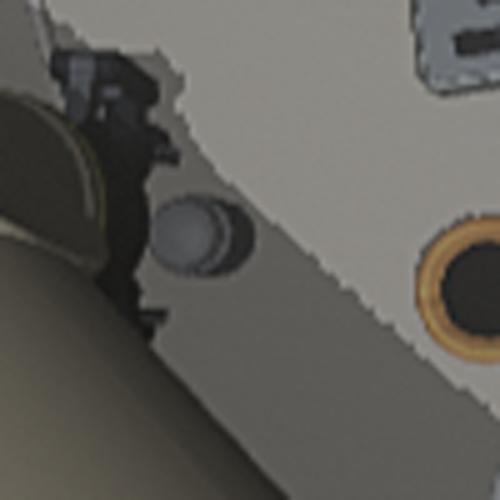

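>>> jog_arm:
  hand: [70, 70, 70, 70, 70, 70, 70]
  offset:
    - [15, 0, 0]
    - [32, 0, 0]
    - [48, 0, 0]
    - [63, 0, 0]
    - [74, 0, 0]
    - [79, 0, 0]
    - [79, 0, 0]
  rot:
    - [0, 0, 0]
    - [0, 0, 0]
    - [0, 0, 0]
    - [0, 0, 0]
    - [0, 0, 0]
    - [0, 0, 0]
    - [0, 0, 0]

```text
time_s: 30.5
position: [0.4658, 0.2854, 0.1901]
ee_rot: [[-0.001, -0.0, 1.0], [-0.0, 1.0, 0.0], [-1.0, -0.0, -0.001]]
force: [0.2, -0.8, -0.5]
opening: 0.726
```

>>> jog_arm:
  hand: [90, 105, 112, 112]
  offset:
    - [0, 0, 0]
    - [0, 0, 0]
    - [0, 0, 0]
    - [0, 0, 0]
  rot:
    - [0, 0, 0]
    - [0, 0, 0]
    - [0, 0, 0]
    - [0, 0, 0]

```text
time_s: 30.9
position: [0.4661, 0.2854, 0.1912]
ee_rot: [[0.001, 0.0, 1.0], [0.0, 1.0, -0.0], [-1.0, 0.0, 0.001]]
force: [0.5, 0.4, -1.4]
opening: 0.559
```

```bash
python3 look.py y 160 100 100 100 100 190 100 100; python3 st.py 0.4665 0.286 0.191
```

```text
t 31.0 p [0.4661 0.2854 0.1911] op 0.5621267840310235 F [-0.0838 -0.5668 -0.5026] q [ 0.0617  0.5348 -0.8397  1.8444  0.4761  0.9761 -0.9841]
yaw rot about tool x to canonical (deg) [-0.0046  0.0211 -0.0006]
offset mm [0.0803 0.6309 0.4308]
```

View pics/y_side.png

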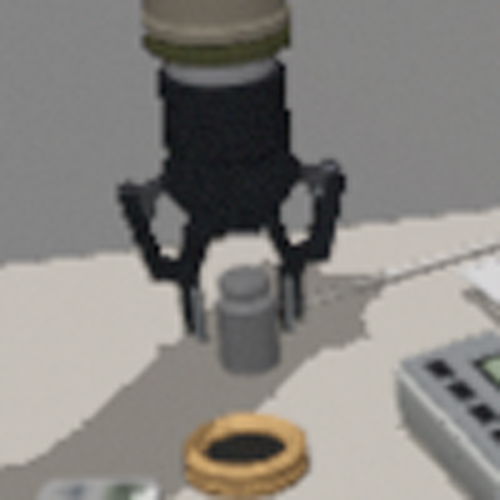

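>>> jog_arm:
  hand: [112, 120, 128, 135, 150, 255, 255, 255]
  offset:
    - [0, 0, 2]
    - [0, 0, 2]
    - [0, 0, 2]
    - [0, 0, 2]
    - [0, 0, 2]
    - [0, 0, 2]
    - [0, 0, 2]
    - [0, 0, 2]
  rot:
    - [0, 0, 0]
    - [0, 0, 0]
    - [0, 0, 0]
    - [0, 0, 0]
    - [0, 0, 0]
    - [0, 0, 0]
    - [0, 0, 0]
    - [0, 0, 0]
  force: 60

```text
time_s: 31.8
position: [0.4681, 0.2854, 0.1913]
ee_rot: [[0.001, -0.0, 1.0], [-0.0, 1.0, 0.0], [-1.0, -0.0, 0.001]]
force: [-0.9, -1.8, 5.3]
opening: 0.424
```

>>> jog_arm:
  hand: [255, 255, 255, 255, 255, 255, 255]
  offset:
    - [0, 0, 0]
    - [-5, 0, 0]
    - [-20, 0, 0]
    - [-40, 0, 0]
    - [-60, 0, 0]
    - [-65, 0, 0]
    - [-65, 0, 0]
  rot:
    - [0, 0, 0]
    - [0, 0, 0]
    - [0, 0, 0]
    - [0, 0, 0]
    - [0, 0, 0]
    - [0, 0, 0]
    - [0, 0, 0]

```text
time_s: 32.5
position: [0.4681, 0.2854, 0.2567]
ee_rot: [[0.001, 0.0, 1.0], [0.0, 1.0, -0.0], [-1.0, 0.0, 0.001]]
force: [-0.3, 0.3, -5.4]
opening: 0.42
```

```bash
python3 look.py z 160 100 100 100 100 190 100 100; python3 st.py 0.4473 0.1465 0.256
```

```text
t 32.6 p [0.4678 0.285  0.2552] op 0.41647422095969716 F [-0.0321  0.5825 -6.1256] q [ 0.112   0.4501 -0.8944  1.7977  0.3938  1.085  -0.9229]
yaw rot about tool x to canonical (deg) [-0.01   -0.0472  0.0466]
offset mm [  -0.71   -138.4965  -20.4523]
```

View pics/z_side.png

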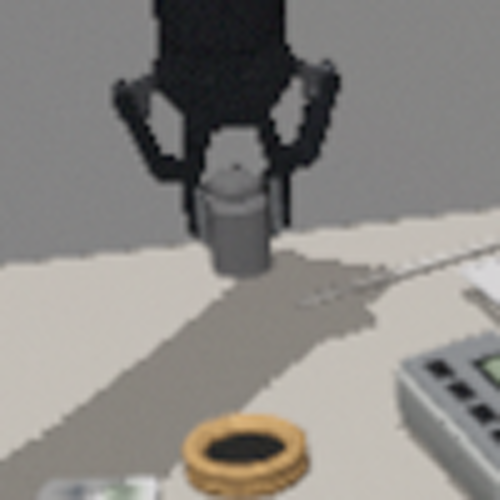

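>>> jog_arm:
  hand: [255, 255, 255, 255, 255, 255, 255, 255]
  offset:
    - [0, -8, -1]
    - [0, -26, -4]
    - [0, -52, -8]
    - [0, -80, -12]
    - [0, -106, -16]
    - [0, -126, -19]
    - [0, -138, -20.5]
    - [0, -138.5, -20.5]
  rot:
    - [0, 0, 0]
    - [0, 0, 0]
    - [0, 0, 0]
    - [0, 0, 0]
    - [0, 0, 0]
    - [0, 0, 0]
    - [0, 0, 0]
    - [0, 0, 0]

```text
time_s: 33.4
position: [0.4472, 0.1445, 0.2551]
ee_rot: [[-0.001, 0.003, 1.0], [-0.002, 1.0, -0.003], [-1.0, -0.002, -0.001]]
force: [0.7, 0.3, -5.2]
opening: 0.424
```

>>> jog_arm:
  hand: [255, 255, 255, 255, 255]
  offset:
    - [8, 0, 0]
    - [20, 0, 0]
    - [30, 0, 0]
    - [35, 0, 0]
    - [35, 0, 0]
  rot:
    - [0, 0, 0]
    - [0, 0, 0]
    - [0, 0, 0]
    - [0, 0, 0]
    - [0, 0, 0]

```text
time_s: 33.9
position: [0.447, 0.1472, 0.2197]
ee_rot: [[-0.002, -0.001, 1.0], [0.0, 1.0, 0.001], [-1.0, 0.0, -0.002]]
force: [-0.2, -0.3, -4.9]
opening: 0.42
```

```bash
python3 look.py aa 160 120 100 100 150 190 100 100; python3 st.py 0.4473 0.1465 0.203; python3 - <<'E'
from st import *
d=grab("side"); p=arm.observe()["position"]
print(((proj(d,[[p[0],p[1],p[2]-.191],[.4473,.1465,.02]])-[160,120])*5).round(1).tolist())
E
```

```text
t 34.0 p [0.4475 0.1472 0.2208] op 0.42321570265827035 F [-0.1839  0.3942 -5.146 ] q [ 0.402   0.3252 -0.9013  2.0139  0.3137  0.9455 -0.66  ]
yaw rot about tool x to canonical (deg) [ 0.0348 -0.0183 -0.015 ]
offset mm [17.8161 -0.7302 -0.1957]
[[244.0, 325.1], [245.0, 341.4]]
```

View pics/aa_side.png

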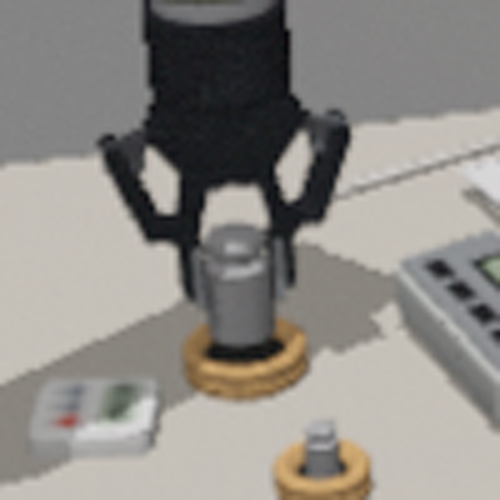

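View pics/aa_top.png

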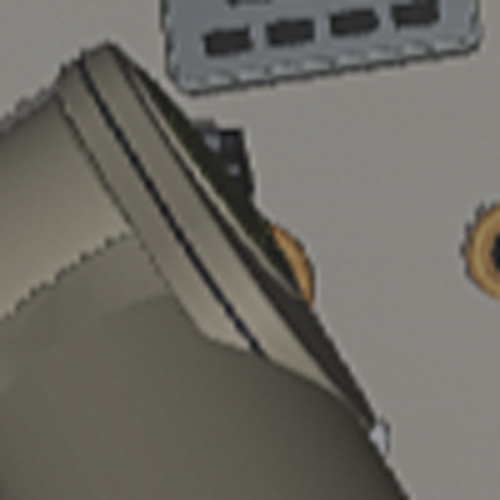

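```bash
python3 - <<'E'
from st import *
d=grab("side"); p=arm.observe()["position"]
f=d["frame"]; g=cv2.cvtColor(f,cv2.COLOR_RGB2GRAY); print(g[180:196,209].tolist())
for zb in(.0285,.0298):
  for row in(188.7,189.2):
    B=plane(d,(208.8,row),zb); c,v=ray(d,(208.8,row)); u=v[:2]/np.linalg.norm(v[:2]); print(zb,row,B[:2]+.019*u)
E
```

```text
[106, 107, 103, 106, 105, 103, 102, 102, 86, 24, 30, 27, 66, 136, 167, 140]
0.0285 188.7 [0.4468 0.1479]
0.0285 189.2 [0.4464 0.1451]
0.0298 188.7 [0.4465 0.1456]
0.0298 189.2 [0.4461 0.1428]
```

>>> jog_arm:
  hand: [255, 255, 255, 255, 255, 255, 255, 255]
  offset:
    - [4, 0, 0]
    - [7, 0, 0]
    - [9, 0, 0]
    - [11, 0, 0]
    - [13, 0, 0]
    - [15, 0, 0]
    - [17, 0, 0]
    - [17, 0, 0]
  rot:
    - [0, 0, 0]
    - [0, 0, 0]
    - [0, 0, 0]
    - [0, 0, 0]
    - [0, 0, 0]
    - [0, 0, 0]
    - [0, 0, 0]
    - [0, 0, 0]

```text
time_s: 34.9
position: [0.4474, 0.1468, 0.2036]
ee_rot: [[-0.0, -0.0, 1.0], [-0.0, 1.0, 0.0], [-1.0, -0.0, -0.0]]
force: [0.5, 1.3, -5.2]
opening: 0.419
```

>>> jog_arm:
  hand: [255, 255, 255]
  offset:
    - [0.5, 0, 0]
    - [0.8, 0, 0]
    - [0.8, 0, 0]
  rot:
    - [0, 0, 0]
    - [0, 0, 0]
    - [0, 0, 0]

```text
time_s: 35.2
position: [0.4476, 0.147, 0.2033]
ee_rot: [[0.0, -0.0, 1.0], [-0.0, 1.0, 0.0], [-1.0, -0.0, 0.0]]
force: [-1.0, 0.0, -2.0]
opening: 0.421
```

>>> jog_arm:
  hand: [255, 255, 255]
  offset:
    - [0.4, 0, 0]
    - [0.6, 0, 0]
    - [0.6, 0, 0]
  rot:
    - [0, 0, 0]
    - [0, 0, 0]
    - [0, 0, 0]

```text
time_s: 35.5
position: [0.4476, 0.1471, 0.2032]
ee_rot: [[0.0, -0.0, 1.0], [-0.001, 1.0, 0.0], [-1.0, -0.001, 0.0]]
force: [-5.3, -0.7, 8.4]
opening: 0.42
```

```bash
python3 look.py bb 160 120 100 100 150 190 100 100
```

```text
(no output)
```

View pics/bb_side.png

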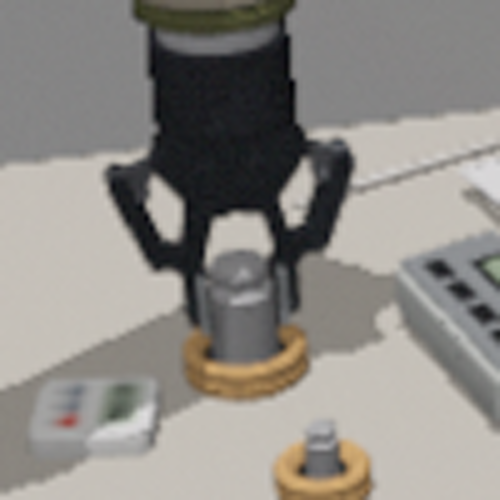

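Seated at z 0.203, the expected floor height. I'll release it now.

>>> jog_arm:
  hand: [135, 125, 115, 105, 95, 85, 80, 80]
  offset:
    - [-0.5, 0, 0]
    - [-0.5, 0, 0]
    - [-0.5, 0, 0]
    - [-0.5, 0, 0]
    - [-0.5, 0, 0]
    - [-0.5, 0, 0]
    - [-0.5, 0, 0]
    - [-0.5, 0, 0]
  rot:
    - [0, 0, 0]
    - [0, 0, 0]
    - [0, 0, 0]
    - [0, 0, 0]
    - [0, 0, 0]
    - [0, 0, 0]
    - [0, 0, 0]
    - [0, 0, 0]

```text
time_s: 36.4
position: [0.4475, 0.1469, 0.203]
ee_rot: [[-0.0, -0.0, 1.0], [-0.0, 1.0, 0.0], [-1.0, -0.0, -0.0]]
force: [0.0, -0.1, 0.0]
opening: 0.686
```

>>> jog_arm:
  hand: [80, 80, 80, 80, 80, 80, 80]
  offset:
    - [-10, 0, 0]
    - [-25, 0, 0]
    - [-50, 0, 0]
    - [-85, 0, 0]
    - [-120, 0, 0]
    - [-150, 0, 0]
    - [-150, 0, 0]
  rot:
    - [0, 0, 0]
    - [0, 0, 0]
    - [0, 0, 0]
    - [0, 0, 0]
    - [0, 0, 0]
    - [0, 0, 0]
    - [0, 0, 0]

```text
time_s: 37.1
position: [0.4482, 0.148, 0.3579]
ee_rot: [[0.007, -0.001, 1.0], [0.0, 1.0, 0.001], [-1.0, 0.0, 0.007]]
force: [0.1, -0.1, -1.1]
opening: 0.684
```

>>> jog_arm:
  hand: [80, 80, 80, 80, 80, 80, 80, 80]
  offset:
    - [0, 30, 30]
    - [0, 60, 60]
    - [0, 90, 90]
    - [0, 120, 120]
    - [0, 140, 140]
    - [0, 150, 150]
    - [0, 150, 150]
    - [0, 150, 150]
  rot:
    - [0, 0, 0]
    - [0, 0, 0]
    - [0, 0, 0]
    - [0, 0, 0]
    - [0, 0, 0]
    - [0, 0, 0]
    - [0, 0, 0]
    - [0, 0, 0]

```text
time_s: 37.9
position: [0.5971, 0.2968, 0.3532]
ee_rot: [[-0.001, -0.001, 1.0], [0.0, 1.0, 0.001], [-1.0, 0.0, -0.001]]
force: [-0.1, -0.8, 0.2]
opening: 0.686
```

```bash
python3 look.py cc 160 140 160 160 160 200 240 90; python3 st.py
```

```text
t 38.0 p [0.5971 0.2961 0.3535] op 0.6885155781941208 F [-0.0719 -0.2766 -0.1454] q [ 0.0659  0.6066 -0.8853  1.3705  0.4669  1.3795 -0.8179]
yaw rot about tool x to canonical (deg) [-0.0258  0.0211  0.0283]
```

View pics/cc_side.png

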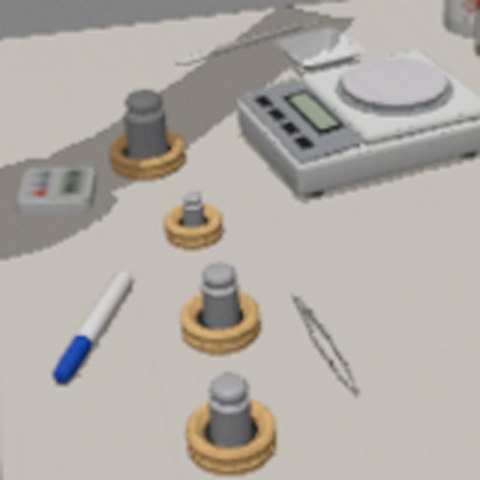

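View pics/cc_top.png

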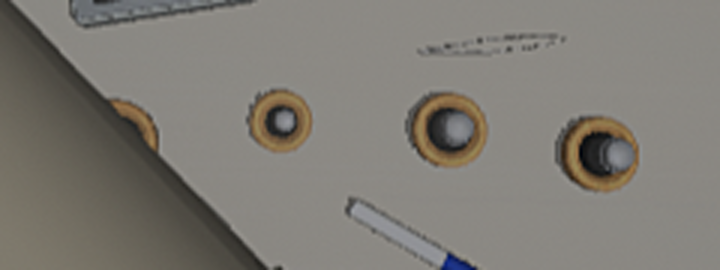

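All four weights stand upright in their own pots and the gripper is clear, so I'll hand in.

```bash
python3 -c "
from station import arm
print(arm.finish_job())"
```

```text
the job is handed in; nothing more can be done
None
```

All four weights are put away and the job is handed in, finished at about 38 s of the 109 s allowed. The 200 g weight from the bench went in the far-right pot, and the 200 g weight from the balance pan in the pot next to it. The 50 g and 500 g weights are in their own pots.

**Seating:** Each weight was lowered until the wrist felt about 4–11 N of contact. The tool height at contact matched the pot floor at 12 mm to within about 0.3 mm. I opened the fingers only after that, so nothing was dropped.

**Last pictures:** The side view shows all four upright in their wells, the pan empty and the gripper clear. The top view confirms the two 200 g weights and the 50 g weight. The arm hid most of the 500 g pot in that view, so its final check rests on the side view and the contact height.

**Disagreement:** At the start the two cameras differed by about 4–5 mm in y on the weights' positions. I used values between the two and corrected them by looking again at each grasp and placing.

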